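# Photograph the table lanterns and pack them

### The arm

A 6-joint arm with a two-finger parallel gripper is mounted at the origin on the work surface. World frame = base frame: x ahead of the robot, y to its left, z up, the work surface at z = 0. Lengths are in m, angles in rad, forces in N, time in s.
With the tool pointing down it reaches from about 0.35 to 0.975 m from the base axis. Payload 4.9 kg.
Tool frame: the origin (TCP) lies at the very end of the fingers, on their centre line; the grasp point (between the pads) lies ctrl.hold_point_z behind it (ctrl.hold_point_z is the distance from the TCP to the grasp point, in m); z points along the fingers, y is the line along which they close (so a half turn about z gives the same grasp; the last joint's range is limited). The gripper opens to 85 mm and grips with 20 to 120 N. Pads are 22 mm wide; open, the fingers measure 114 mm over their backs; the gripper's body (76 mm by 85 mm) begins 54 mm behind the grasp point. The pads swing forward as they close: fully open they stand 13 mm farther back than shut.
Start: joints at [1.193, 0.053, 1.613, -0, 1.476, -0.119], TCP at [0.16, 0.604, 0.231] pointing down, gripper open.
Joint ranges: [-3.01, 3.01], [-1.01, 2.22], [0.06, 2.58], [-1.02, 4.17], [0.09, 2.62], [-3.14, 3.14]. Speed limits (rad/s): [2.57, 2.57, 3.14, 3.14, 3.14, 3.14].

### API

Orientations are given as a rotation vector (axis times angle).
In Python, from station import ctrl gives the robot as it stands. The module is installed in compiled form; this text tells all that it offers.
- The arm moves only by the tool jog_arm, never from a script. Its argument "deltas" is a list of rows, each a list of 3 entries, a list of its own where there are three numbers: the closure, from -1 (fully open) to 1 (shut), then the shift along the world's x, y, z scaled (see below), then the turn, a rotation vector about the world's x, y, z scaled (see below). A call has 1 to 12 rows; each row is the pose to reach, as a shift and turn from the pose commanded when the call began, turning the shorter way round; what a row does not reach only later rows make up. The controller multiplies each number of a shift by 0.4 m and each number of a turn by 180 degrees. A row lasts 1/12 s, in which the tool goes at most 41.7 mm and 7.16 degrees, less where a joint would pass 70% of its speed; a pose out of reach is approached as far as the arm can. A call with a number of a shift or a turn outside -1 to 1 is refused whole. A call with a gripper value outside its range is refused whole. The fingers move at their own pace and stop on an object; "squeeze" is the grip in N (left out, the last holds). Time passes only in rows, so rows that repeat a pose let the fingers close. It gives the time, the measured TCP pose, the force, the opening and the grip force at its end, in the units of the state.
- ctrl.get_obs(): the state, without advancing time (a new reading comes with each control period).
- ctrl.get_image(name): name is "scene" or "side" or "wrist"; returns the picture (480x640x3 uint8, red, green, blue); there is no depth.
- ctrl.get_calibration(name): a dict with "K" (3x3 intrinsics, pixels), "extrinsics" (4x4, takes a point from world to camera coordinates). Camera axes: x right, y down, z forward; pixel columns grow to the right and rows downward; lengths in m; the calibration is good to about 2 mm. A picture is of the moment at which its call begins: read the wrist's pose just before it. get_calibration takes no time and is no camera call; for the wrist camera it gives the pose at the moment of the call.
- ctrl.finish_job(): hands the job in; it is judged then, once.
The state is a dict: "t": time; "q": joint angles; "dq": joint speeds; "effort": joint torques, N m; "tool_pos": TCP position; "tool_rot": TCP orientation; "contact_force": force on the tool from outside, world axes, zero at the start; "wrist_torque": the same for the moment, N m; "opening": finger opening in m; "grip_force": force on a finger pad.
Only numpy, scipy, OpenCV 4.12 (cv2) and the standard library are available. Lean on these libraries where they do the work, as an engineer would, in place of code of your own. Each camera call takes 0.05 s, during which the arm holds its last target. There are 200 camera calls.

### The job

Wake the camera by twisting its spring knob clockwise to the stop for a moment and letting it go, then photograph the lanterns that are there, one after another from the smallest to the tallest: hold each upright about 11 cm from the lens, at lens height, and show it squarely first the one-pane side, then the two-pane side, then the three-pane side, keeping each still for about a second. Stand each lantern in the tray before taking up the next, the small one in the one-stud pocket, the medium one in the two-stud pocket and the tall one in the three-stud pocket (the pocket of a missing lantern stays empty). Leave the book, the glasses case and the blue pot alone.

Things in the scene. Friction and masses are not known exactly. Their poses are not given: they have to be found in the camera images.
- lantern_small: small dark steel lantern, 122 mm tall, 0.35 kg, loose, may be absent. Upwards: heavy round foot 76 mm wide, 10 high; six-sided body 60 high, 56 across flats; round roof 76 wide, 16 high; square brass stem to grip, 22 x 22, 36 tall, sides along x and y. Every other side bears 1, 2, 3 stacked cream panes, counter-clockwise from above. Origin: underside centre; x out of the one-pane side
- small_face1 (a point): middle of the one-pane side of the small lantern, 40 mm above its underside and 28 mm from its axis; x points straight out of that side, z up along the lantern
- small_face2 (a point): middle of the two-pane side of the small lantern, 40 mm above its underside and 28 mm from its axis; x points straight out of that side, z up along the lantern
- small_face3 (a point): middle of the three-pane side of the small lantern, 40 mm above its underside and 28 mm from its axis; x points straight out of that side, z up along the lantern
- lantern_medium: medium dark steel lantern, 152 mm tall, 0.35 kg, loose, may be absent. Upwards: heavy round foot 76 mm wide, 10 high; six-sided body 90 high, 56 across flats; round roof 76 wide, 16 high; square brass stem to grip, 22 x 22, 36 tall, sides along x and y. Every other side bears 1, 2, 3 stacked cream panes, counter-clockwise from above. Origin: underside centre; x out of the one-pane side
- medium_face1 (a point): middle of the one-pane side of the medium lantern, 55 mm above its underside and 28 mm from its axis; x points straight out of that side, z up along the lantern
- medium_face2 (a point): middle of the two-pane side of the medium lantern, 55 mm above its underside and 28 mm from its axis; x points straight out of that side, z up along the lantern
- medium_face3 (a point): middle of the three-pane side of the medium lantern, 55 mm above its underside and 28 mm from its axis; x points straight out of that side, z up along the lantern
- lantern_tall: tall dark steel lantern, 182 mm tall, 0.35 kg, loose, may be absent. Upwards: heavy round foot 76 mm wide, 10 high; six-sided body 120 high, 56 across flats; round roof 76 wide, 16 high; square brass stem to grip, 22 x 22, 36 tall, sides along x and y. Every other side bears 1, 2, 3 stacked cream panes, counter-clockwise from above. Origin: underside centre; x out of the one-pane side
- tall_face1 (a point): middle of the one-pane side of the tall lantern, 70 mm above its underside and 28 mm from its axis; x points straight out of that side, z up along the lantern
- tall_face2 (a point): middle of the two-pane side of the tall lantern, 70 mm above its underside and 28 mm from its axis; x points straight out of that side, z up along the lantern
- tall_face3 (a point): middle of the three-pane side of the tall lantern, 70 mm above its underside and 28 mm from its axis; x points straight out of that side, z up along the lantern
- camera: camera stand, fixed to the table: a white console 240 x 100 mm and 45 mm high, with a black camera head (65 x 75 x 60 mm, 100 to 160 mm above the table, on a post) over one end and the wake knob on top of the other end, 140 mm from the head. Origin: centre of the console's underside; x points to its back (the lens looks along -x), y along its length from head to knob
- lens (a point): centre of the front of the camera's round lens, 130 mm above the table; x points out of the lens along its line of sight, z up. There is 9 mm of overhang of the lens past the console's front face
- wake (a joint): wake knob on the console, rad: 0 at rest, 1.2 at its stop; grows as it is turned clockwise seen from above. A spring (0.02 N m at rest, about 0.12 N m at the stop) turns it back to 0 when let go
- wake_grip (a point): on the axis of the wake knob, at the height to grip (77 mm above the table), turning with it: a black upright bar 52 mm long (along x), 16 mm thick (along y), its top 15 mm above and its foot, a disc 52 mm across, 19 mm below this point; the console's top is 32 mm below
- tray: wooden carrying tray, fixed to the table, 296 x 102 mm and 32 mm high, with three square pockets in a row along x; a further ledge 22 mm wide and as high along its +y rim bears one, two and three brass studs beside pockets one, two and three. Origin: centre of the underside
- pocket1 (a point): centre of the floor of the pocket with one stud, 5 mm above the table; pocket 92 x 92 mm inside, walls 5 mm thick and 27 mm high above this floor; pockets are 97 mm apart along the tray's x
- pocket2 (a point): centre of the floor of the pocket with two studs, 5 mm above the table; pocket 92 x 92 mm inside, walls 5 mm thick and 27 mm high above this floor; pockets are 97 mm apart along the tray's x
- pocket3 (a point): centre of the floor of the pocket with three studs, 5 mm above the table; pocket 92 x 92 mm inside, walls 5 mm thick and 27 mm high above this floor; pockets are 97 mm apart along the tray's x
- book: bystander: orange book 216 x 154 x 32 mm lying flat. Origin: centre of the underside
- glasses_case: bystander: black glasses case 155 x 60 x 30 mm lying on the book. Origin: centre of the underside
- blue_pot: bystander: squat blue ceramic pot, 94 mm across, 68 mm tall. Origin: centre of the underside
There are look-alikes about, which are no part of the job. What is shaped like the lantern_small but brown or green is not meant.

How it is judged:
On the way, in this order (a step that is already met when the one before it is completed fails the run):
1. the wake knob is twisted clockwise to its stop (value of joint wake above 1.1 rad), for 0.2 s.
2. the small lantern shows its one-pane side upright and square to the lens, 60 to 160 mm off, centred within 32 mm, for 0.5 s (x of lens in the frame of small_face1 between 0.06 and 0.16 m and angle between lantern_small's own z axis and vertical below 0.25 rad and y of lens in the frame of small_face1 between -0.032 and 0.032 m and y of small_face1 in the frame of lens between -0.032 and 0.032 m and z of lens in the frame of small_face1 between -0.032 and 0.032 m and z of small_face1 in the frame of lens between -0.032 and 0.032 m), for 0.5 s.
3. the small lantern shows its two-pane side upright and square to the lens, 60 to 160 mm off, centred within 32 mm, for 0.5 s (x of lens in the frame of small_face2 between 0.06 and 0.16 m and angle between lantern_small's own z axis and vertical below 0.25 rad and y of lens in the frame of small_face2 between -0.032 and 0.032 m and y of small_face2 in the frame of lens between -0.032 and 0.032 m and z of lens in the frame of small_face2 between -0.032 and 0.032 m and z of small_face2 in the frame of lens between -0.032 and 0.032 m), for 0.5 s.
4. the small lantern shows its three-pane side upright and square to the lens, 60 to 160 mm off, centred within 32 mm, for 0.5 s (x of lens in the frame of small_face3 between 0.06 and 0.16 m and angle between lantern_small's own z axis and vertical below 0.25 rad and y of lens in the frame of small_face3 between -0.032 and 0.032 m and y of small_face3 in the frame of lens between -0.032 and 0.032 m and z of lens in the frame of small_face3 between -0.032 and 0.032 m and z of small_face3 in the frame of lens between -0.032 and 0.032 m), for 0.5 s.
5. the medium lantern shows its one-pane side upright and square to the lens, 60 to 160 mm off, centred within 32 mm, for 0.5 s; any small lantern already in its pocket (x of lens in the frame of medium_face1 between 0.06 and 0.16 m and angle between lantern_medium's own z axis and vertical below 0.25 rad and y of lens in the frame of medium_face1 between -0.032 and 0.032 m and y of medium_face1 in the frame of lens between -0.032 and 0.032 m and z of lens in the frame of medium_face1 between -0.032 and 0.032 m and z of medium_face1 in the frame of lens between -0.032 and 0.032 m and horizontal distance between lantern_small and pocket1 below 0.016 m and z of lantern_small in the frame of pocket1 between -0.008 and 0.008 m and angle between lantern_small's own z axis and vertical below 0.12 rad), for 0.5 s.
6. the medium lantern shows its two-pane side upright and square to the lens, 60 to 160 mm off, centred within 32 mm, for 0.5 s (x of lens in the frame of medium_face2 between 0.06 and 0.16 m and angle between lantern_medium's own z axis and vertical below 0.25 rad and y of lens in the frame of medium_face2 between -0.032 and 0.032 m and y of medium_face2 in the frame of lens between -0.032 and 0.032 m and z of lens in the frame of medium_face2 between -0.032 and 0.032 m and z of medium_face2 in the frame of lens between -0.032 and 0.032 m), for 0.5 s.
7. the medium lantern shows its three-pane side upright and square to the lens, 60 to 160 mm off, centred within 32 mm, for 0.5 s (x of lens in the frame of medium_face3 between 0.06 and 0.16 m and angle between lantern_medium's own z axis and vertical below 0.25 rad and y of lens in the frame of medium_face3 between -0.032 and 0.032 m and y of medium_face3 in the frame of lens between -0.032 and 0.032 m and z of lens in the frame of medium_face3 between -0.032 and 0.032 m and z of medium_face3 in the frame of lens between -0.032 and 0.032 m), for 0.5 s.
8. the tall lantern shows its one-pane side upright and square to the lens, 60 to 160 mm off, centred within 32 mm, for 0.5 s; any medium lantern already in its pocket (x of lens in the frame of tall_face1 between 0.06 and 0.16 m and angle between lantern_tall's own z axis and vertical below 0.25 rad and y of lens in the frame of tall_face1 between -0.032 and 0.032 m and y of tall_face1 in the frame of lens between -0.032 and 0.032 m and z of lens in the frame of tall_face1 between -0.032 and 0.032 m and z of tall_face1 in the frame of lens between -0.032 and 0.032 m and horizontal distance between lantern_medium and pocket2 below 0.016 m and z of lantern_medium in the frame of pocket2 between -0.008 and 0.008 m and angle between lantern_medium's own z axis and vertical below 0.12 rad), for 0.5 s.
9. the tall lantern shows its two-pane side upright and square to the lens, 60 to 160 mm off, centred within 32 mm, for 0.5 s (x of lens in the frame of tall_face2 between 0.06 and 0.16 m and angle between lantern_tall's own z axis and vertical below 0.25 rad and y of lens in the frame of tall_face2 between -0.032 and 0.032 m and y of tall_face2 in the frame of lens between -0.032 and 0.032 m and z of lens in the frame of tall_face2 between -0.032 and 0.032 m and z of tall_face2 in the frame of lens between -0.032 and 0.032 m), for 0.5 s.
10. the tall lantern shows its three-pane side upright and square to the lens, 60 to 160 mm off, centred within 32 mm, for 0.5 s (x of lens in the frame of tall_face3 between 0.06 and 0.16 m and angle between lantern_tall's own z axis and vertical below 0.25 rad and y of lens in the frame of tall_face3 between -0.032 and 0.032 m and y of tall_face3 in the frame of lens between -0.032 and 0.032 m and z of lens in the frame of tall_face3 between -0.032 and 0.032 m and z of tall_face3 in the frame of lens between -0.032 and 0.032 m), for 0.5 s.
At the end, for the whole second after the job is handed in: every lantern present stands upright (within 0.12 rad), at rest and let go, on the floor of its own pocket (small one stud, medium two, tall three; within 16 mm of its centre); the wake knob is back at rest (under 0.1 rad); the book, glasses case and pot are within 30 mm of where they were (value of joint wake below 0.1 rad and horizontal distance between lantern_small and pocket1 below 0.016 m and z of lantern_small in the frame of pocket1 between -0.008 and 0.008 m and angle between each of lantern_small, lantern_medium, lantern_tall's own z axis and vertical below 0.12 rad and linear speed of each of lantern_small, lantern_medium, lantern_tall below 0.03 m/s and horizontal distance between lantern_medium and pocket2 below 0.016 m and z of lantern_medium in the frame of pocket2 between -0.008 and 0.008 m and horizontal distance between lantern_tall and pocket3 below 0.016 m and z of lantern_tall in the frame of pocket3 between -0.008 and 0.008 m and distance of each of book, glasses_case, blue_pot from where it was at the start of the episode below 0.03 m); the robot touches nothing.
It fails at once if the book is pushed more than 30 mm (distance of book from where it was at the start of the episode above 0.03 m).
It fails at once if the glasses case is pushed more than 30 mm (distance of glasses_case from where it was at the start of the episode above 0.03 m).
It fails at once if the blue pot is pushed more than 30 mm (distance of blue_pot from where it was at the start of the episode above 0.03 m).
Of lantern_small, lantern_medium, lantern_tall only 2 to 3 are there at a start; the rules pass over those that are not, and their reading is None.
At some moment in a run one of lantern_small, lantern_medium, lantern_tall may be knocked a few centimetres aside while the robot is not near it.
It also fails if it takes over 210 s, if anything falls off the work surface, if the arm or the gripper's body presses on something with over 40 N, if the wrist force passes 120 N, or if a joint passes its speed limit or range.

## Working session

There is one attempt and no reset: what is moved stays moved. The work goes in short steps, Python scripts to look and compute and a tool call to move; the robot and the scene stay as the last step left them, time stands still between calls to the robot, and variables do not carry over. Pictures are saved under pics/ and viewed, at most 14 in all, crops included, and the job is handed in when it is done.

Besides the shell and the picture viewer there is one more tool, called after "Emit:" by a JSON object that holds its "method" and its "body". jog_arm: Moves the arm, as the interface text tells. Its arguments: {"type":"object","properties":{"deltas":{"type":"array","items":{"type":"array"}},"squeeze":{"type":"number"}},"required":["deltas"]}

```bash
mkdir -p pics; ls; python3 - <<'E'
from station import ctrl
import cv2, numpy as np
np.set_printoptions(precision=4,suppress=True)
print(ctrl.hold_point_z, ctrl.get_obs())
for n in ["scene","side","wrist"]:
    c=ctrl.get_calibration(n); im=ctrl.get_image(n); cv2.imwrite(f"pics/{n}0.png",im[:,:,::-1]); print(n,c["K"],c["extrinsics"])
E
```

```text
pics
0.0187 {'t': 0.0, 'q': array([ 1.193 ,  0.0533,  1.6143,  0.    ,  1.476 , -0.119 ]), 'dq': array([ 0.0014, -0.0009,  0.0004, -0.0013,  0.0001, -0.0002]), 'effort': array([  0.0024, -39.3693, -37.0177,   0.    ,   0.0071,  -0.    ]), 'tool_pos': array([0.1597, 0.6036, 0.2301]), 'tool_rot': array([-0.4053, -3.1148,  0.0031]), 'contact_force': array([-0.1688,  0.0418,  0.1065]), 'wrist_torque': array([-0.0217,  0.0265, -0.044 ]), 'grip_force': 0.0, 'opening': 0.08552656145091998}
scene [[588.2956   0.     319.1135]
 [  0.     588.2956 237.2705]
 [  0.       0.       1.    ]] [[ 0.8109  0.5851  0.0125 -0.4791]
 [ 0.3181 -0.4228 -0.8486 -0.0952]
 [-0.4912  0.6921 -0.5289  1.5879]
 [ 0.      0.      0.      1.    ]]
side [[587.7358   0.     316.4098]
 [  0.     587.7358 229.8949]
 [  0.       0.       1.    ]] [[-0.9855 -0.1696  0.0102  0.5935]
 [-0.108   0.5788 -0.8083  0.1368]
 [ 0.1312 -0.7977 -0.5887  1.2067]
 [ 0.      0.      0.      1.    ]]
wrist [[338.2091   0.     316.199 ]
 [  0.     338.2091 244.333 ]
 [  0.       0.       1.    ]] [[ 0.2551  0.9669 -0.0018 -0.6245]
 [ 0.9167 -0.2412  0.3186 -0.0419]
 [ 0.3076 -0.083  -0.9479  0.38  ]
 [ 0.      0.      0.      1.    ]]
```

View pics/scene0.png

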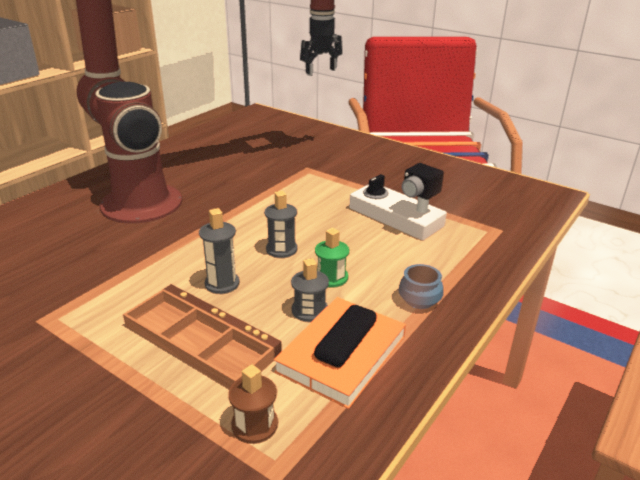

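View pics/side0.png

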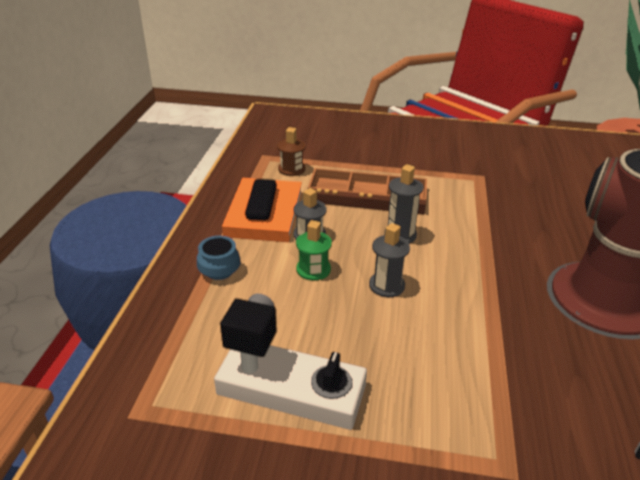

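```bash
python3 - <<'E'
import cv2
def crop(n,x,y,w,h,s,out):
    im=cv2.imread(f"pics/{n}0.png")[y:y+h,x:x+w]
    im=cv2.resize(im,None,fx=s,fy=s,interpolation=cv2.INTER_CUBIC)
    for i in range(0,w,20): cv2.putText(im,str(x+i),(i*s,8),0,.3,(0,0,255)); cv2.line(im,(i*s,0),(i*s,h*s),(0,0,255) if i%100==0 else (200,200,0),1) if 0 else cv2.line(im,(i*s,10),(i*s,16),(0,0,255),1)
    for j in range(0,h,20): cv2.putText(im,str(y+j),(0,j*s+3),0,.3,(0,0,255)); cv2.line(im,(20,j*s),(26,j*s),(0,0,255),1)
    cv2.imwrite(out,im)
crop("scene",190,160,260,165,3,"pics/c1.png")
crop("side",205,150,235,150,3,"pics/c2.png")
E
```

```text
(no output)
```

View pics/c1.png

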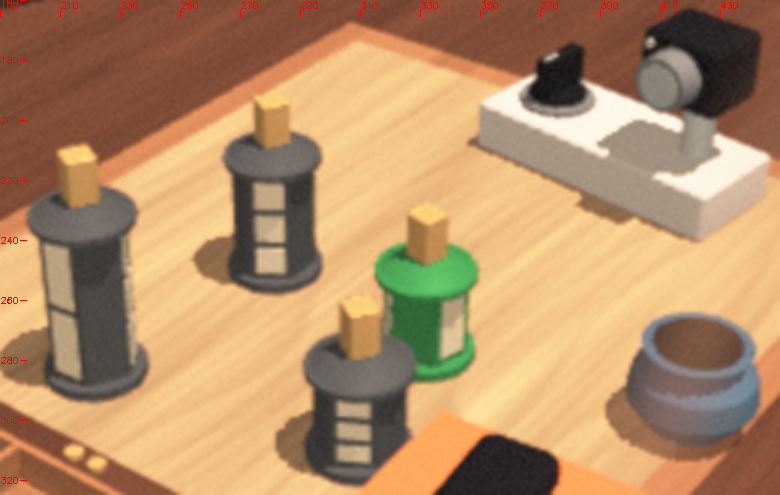

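View pics/c2.png

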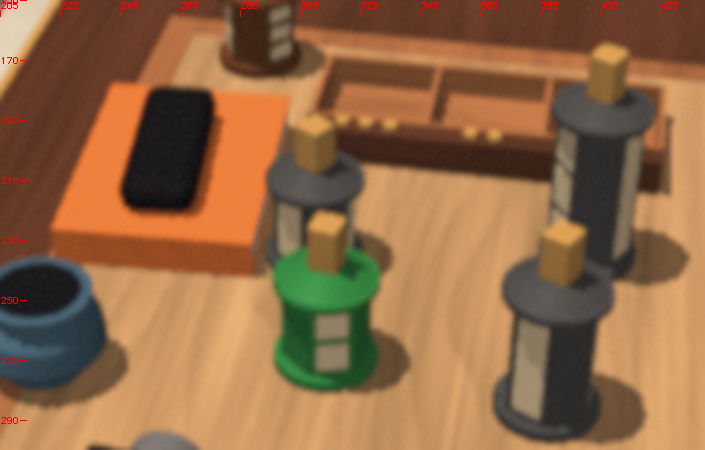

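```bash
cat > h.py <<'E'
from station import ctrl
import numpy as np, cv2
from scipy.optimize import least_squares
from scipy.spatial.transform import Rotation as R
np.set_printoptions(precision=4,suppress=True)
def P(c): return c["K"]@c["extrinsics"][:3]
def proj(c,X):
    u=np.atleast_2d(X)@P(c)[:,:3].T+P(c)[:,3]; return u[:,:2]/u[:,2:]
def tri(obs):  # [(calib,(u,v))...]
    A=np.array([r for c,(u,v) in obs for r in (u*P(c)[2]-P(c)[0],v*P(c)[2]-P(c)[1])])
    X=np.linalg.lstsq(A[:,:3],-A[:,3],rcond=None)[0]
    return X,[np.linalg.norm(proj(c,X)[0]-p) for c,p in obs]
def onplane(c,p,z):
    p=np.array(p,float); f=lambda x:(proj(c,[x[0],x[1],z])[0]-p)
    return least_squares(f,[0.5,0]).x
def state():
    o=ctrl.get_obs(); r=R.from_rotvec(o["tool_rot"]).as_matrix()
    print("t%.2f"%o["t"],"tcp",o["tool_pos"],"yaxis deg %.1f"%np.degrees(np.arctan2(r[1,1],r[0,1])),"z",r[:,2],"F",o["contact_force"],"op %.4f grip %.1f"%(o["opening"],o["grip_force"]),"q",o["q"])
    return o
E
python3 - <<'E'
from h import *
S=ctrl.get_calibration("scene");D=ctrl.get_calibration("side")
for n,a,b in [("tall",(215.7,211.7),(408,167.7)),("med",(280.7,193.7),(393.3,227)),("small",(310.3,261),(310.3,191)),("green",(332.7,230.7),(314,223.3)),("knobtop",(376.7,180),(334,362)),
 ("lens/cam",(410.7,187.7),(260,300)),("consFarTop knob end",(350,194.3),(367,378))]:
    print(n,*tri([(S,a),(D,b)]))
print("studs1/3 side z.032",[onplane(D,p,.032) for p in [(319,189.7),(335,191.7),(361,194.3),(369.5,195.3)]])
print("studs scene",[onplane(S,p,.032) for p in [(215,310.5),(222,314.5)]])
E
```

```text
tall [ 0.4284 -0.1373  0.1786] [np.float64(0.6582115190316763), np.float64(0.6152073593722579)]
med [0.4462 0.0466 0.1486] [np.float64(0.9591602752790437), np.float64(1.1105440726436107)]
small [ 0.6355 -0.0965  0.1205] [np.float64(0.9246509063421132), np.float64(0.8176497568570018)]
green [0.606  0.023  0.1206] [np.float64(0.7539462416485149), np.float64(0.7833690823674443)]
knobtop [0.5181 0.3488 0.0852] [np.float64(1.4783708941285991), np.float64(2.394568238528681)]
lens/cam [0.654  0.2768 0.1332] [np.float64(0.5420067680152028), np.float64(0.7592665724094504)]
consFarTop knob end [0.4591 0.3247 0.0327] [np.float64(0.46574365139111995), np.float64(0.7403080147906218)]
studs1/3 side z.032 [array([ 0.6384, -0.246 ]), array([ 0.5977, -0.2442]), array([ 0.5328, -0.2442]), array([ 0.5117, -0.2436])]
studs scene [array([ 0.5137, -0.2419]), array([ 0.5332, -0.2426])]
```

Emit:
{"method": "jog_arm", "body": {"deltas": [[-1, [0.725, -0.825, 0.3], [0, 0, 0]], [-1, [0.725, -0.825, 0.3], [0, 0, 0]], [-1, [0.725, -0.825, 0.3], [0, 0, 0]], [-1, [0.725, -0.825, 0.3], [0, 0, 0]], [-1, [0.725, -0.825, 0.3], [0, 0, 0]], [-1, [0.725, -0.825, 0.3], [0, 0, 0]], [-1, [0.725, -0.825, 0.3], [0, 0, 0]], [-1, [0.725, -0.825, 0.3], [0, 0, 0]], [-1, [0.725, -0.825, 0.3], [0, 0, 0]], [-1, [0.725, -0.825, 0.3], [0, 0, 0]], [-1, [0.725, -0.825, 0.3], [0, 0, 0]], [-1, [0.725, -0.825, 0.3], [0, 0, 0]]]}}

```text
t: 1.15
tool_pos: [0.4538, 0.27, 0.3534]
tool_rot: [0.416, 3.109, -0.001]
contact_force: [0.4, -0.0, -0.2]
opening: 0.0855
grip_force: 0.0
```

```bash
python3 - <<'E'
from h import *
import pickle
o=state(); c=ctrl.get_calibration("wrist"); im=ctrl.get_image("wrist")
cv2.imwrite("pics/w1.png",im[:,:,::-1]); pickle.dump(c,open("w1.pkl","wb"))
E
```

```text
t1.15 tcp [0.4538 0.27   0.3534] yaxis deg 74.8 z [ 0.0044 -0.0009 -1.    ] F [ 0.4495 -0.047  -0.2366] op 0.0855 grip 0.0 q [ 0.397  -0.225   1.6738 -0.0026  1.6891 -0.908 ]
```

View pics/w1.png

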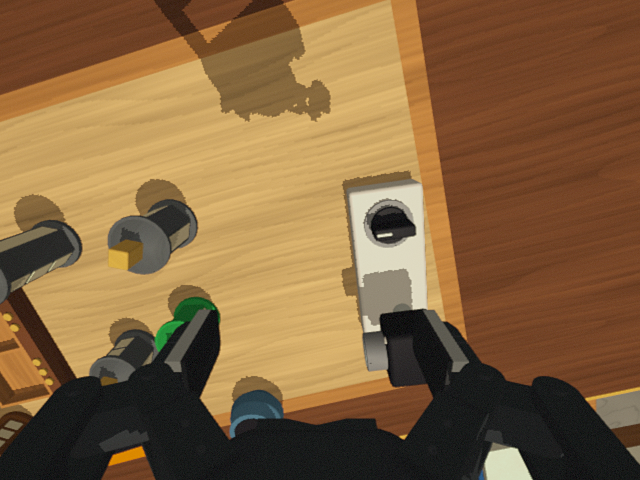

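Emit:
{"method": "jog_arm", "body": {"deltas": [[-1, [0.4, -0.95, 0.1], [0, 0, 0]], [-1, [0.4, -0.95, 0.1], [0, 0, 0]], [-1, [0.4, -0.95, 0.1], [0, 0, 0]], [-1, [0.4, -0.95, 0.1], [0, 0, 0]], [-1, [0.4, -0.95, 0.1], [0, 0, 0]], [-1, [0.4, -0.95, 0.1], [0, 0, 0]], [-1, [0.4, -0.95, 0.1], [0, 0, 0]], [-1, [0.4, -0.95, 0.1], [0, 0, 0]], [-1, [0.4, -0.95, 0.1], [0, 0, 0]], [-1, [0.4, -0.95, 0.1], [0, 0, 0]], [-1, [0.4, -0.95, 0.1], [0, 0, 0]], [-1, [0.4, -0.95, 0.1], [0, 0, 0]]]}}

```text
t: 2.2
tool_pos: [0.6102, -0.1064, 0.3898]
tool_rot: [-0.408, -3.112, -0.002]
contact_force: [0.2, 0.2, -0.7]
opening: 0.0853
grip_force: 0.0
```

```bash
python3 - <<'E'
from h import *
import pickle
o=state(); c=ctrl.get_calibration("wrist"); im=ctrl.get_image("wrist")
cv2.imwrite("pics/w2.png",im[:,:,::-1]); pickle.dump(c,open("w2.pkl","wb"))
def lab(im,x,y,w,h,s):
    im=cv2.resize(im[y:y+h,x:x+w],None,fx=s,fy=s,interpolation=cv2.INTER_CUBIC)
    for i in range(0,w,20): cv2.putText(im,str(x+i),(i*s,8),0,.3,(0,0,255)); cv2.line(im,(i*s,10),(i*s,15),(0,0,255),1)
    for j in range(20,h,20): cv2.putText(im,str(y+j),(0,j*s+3),0,.3,(0,0,255)); cv2.line(im,(20,j*s),(26,j*s),(0,0,255),1)
    return im
cv2.imwrite("pics/c3.png",lab(cv2.imread("pics/w1.png"),330,170,120,235,2.5.__int__() if 0 else 2).copy()) 
a=lab(cv2.imread("pics/w1.png"),330,170,120,200,3)
b=lab(cv2.imread("pics/w1.png"),80,180,130,200,3)
cv2.imwrite("pics/c3.png",np.hstack([a,b]))
E
```

```text
t2.20 tcp [ 0.6102 -0.1064  0.3898] yaxis deg 75.1 z [-0.0024  0.0013 -1.    ] F [ 0.2375  0.1592 -0.6845] op 0.0853 grip 0.0 q [-0.293  -0.0039  1.4112  0.0005  1.737  -1.6032]
```

View pics/c3.png

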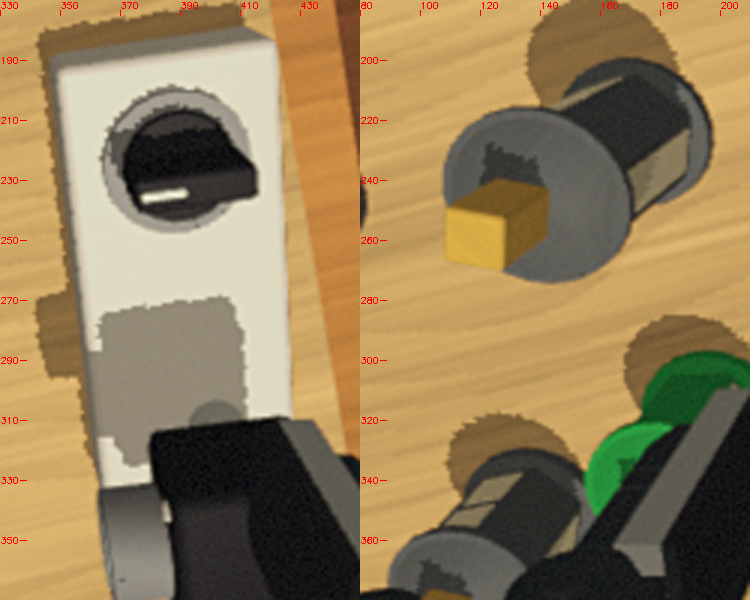

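View pics/w2.png

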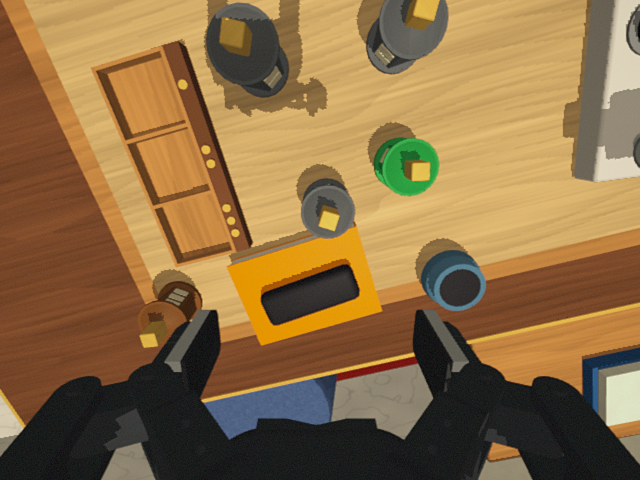

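```bash
python3 - <<'E'
from h import *
w=cv2.imread("pics/w2.png")
def lab(im,x,y,w,h,s):
    im=cv2.resize(im[y:y+h,x:x+w],None,fx=s,fy=s,interpolation=cv2.INTER_CUBIC)
    for i in range(0,w,10): cv2.putText(im,str(x+i),(i*s,8),0,.3,(0,0,255)); cv2.line(im,(i*s,10),(i*s,15),(0,0,255),1)
    for j in range(10,h,10): cv2.putText(im,str(y+j),(0,j*s+3),0,.3,(0,0,255)); cv2.line(im,(20,j*s),(26,j*s),(0,0,255),1)
    return im
top=np.hstack([lab(w,200,0,100,100,4),lab(w,360,0,100,100,4)])
sm=lab(w,295,172,70,72,4)[:200*2][:, :280]
tr=lab(w,80,30,180,50,3)[:, :520]
bot=np.zeros((200,800,3),np.uint8)
a=cv2.resize(w[172:242,295:365],(200,200),interpolation=cv2.INTER_CUBIC); bot[:,:200]=a
s=np.hstack([lab(w,85,35,110,60,3)]); bot[:180,210:540]=s
s=lab(w,165,215,85,60,3)[:180]; bot[:180,545:800]=s
cv2.imwrite("pics/c4.png",np.vstack([top,bot]))
E
```

```text
(no output)
```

View pics/c4.png

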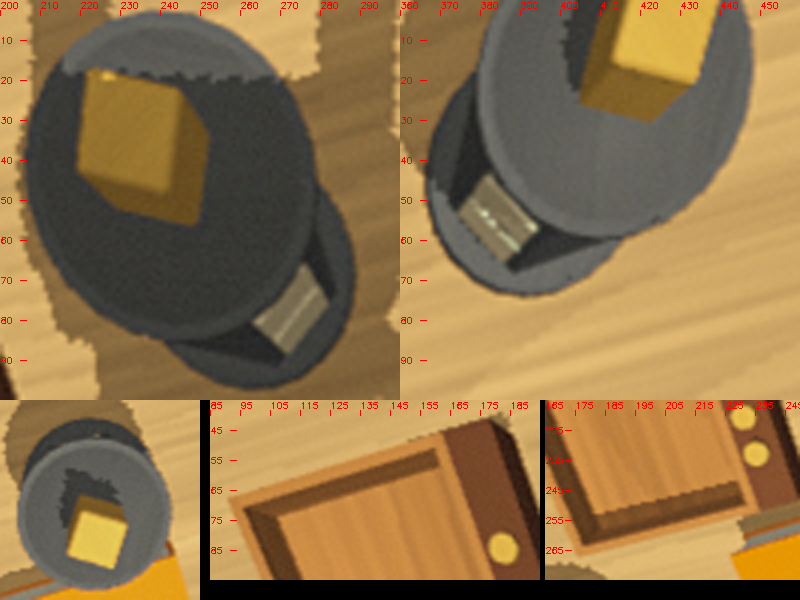

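```bash
cat > fit.py <<'E'
from h import *
import pickle
S=ctrl.get_calibration("scene");D=ctrl.get_calibration("side");W1=pickle.load(open("w1.pkl","rb"));W2=pickle.load(open("w2.pkl","rb"))
def rz(a): return np.array([[np.cos(a),-np.sin(a),0],[np.sin(a),np.cos(a),0],[0,0,1]])
def pfit(obs,x0,free_z=False):  # obs: (cal, local pt, pixel)
    def f(p):
        return np.concatenate([proj(c,rz(p[2])@np.array(l)+[p[0],p[1],p[3] if free_z else 0])[0]-u for c,l,u in obs])
    s=least_squares(f,x0+([0] if free_z else []),loss="soft_l1")
    return s.x,np.abs(f(s.x)).reshape(-1,2)
if __name__=="__main__":
    t=[(W2,(-.148,-.051,.032),(92.3,68.3)),(W2,(-.148,.051,.032),(162.7,46.7)),(W2,(-.148,.073,.032),(178.3,41.7)),(W2,(.148,-.051,.032),(176,266.7)),
     (W2,(-.097,.062,.035),(183,84)),(W2,(0,.062,.035),(208.5,156)),(W2,(.097,.062,.035),(231,220.7)),(S,(0,.062,.035),(218.5,312.5)),(D,(0,.062,.035),(365.3,194.8))]
    p,e=pfit(t,[.53,-.3,0.]);print("tray",p,e.max(1))
    for k in(-1,0,1): print(" pocket",k+2,(rz(p[2])@[k*.097,0,.005]+[p[0],p[1],0]))
    c=[(W1,(-.05,.12,.045),(349,194)),(W1,(.05,.12,.045),(422.7,184)),(W1,(0,.07,.05),(388.8,223.3)),(S,(-.059,-.07,.13),(410.7,187.7)),(W1,(-.05,-.08,.045),(364.3,323.3))][:4]
    p,e=pfit(c,[.58,.31,1.5]);print("console",p,np.degrees(p[2]),e.max(1))
    M=lambda l:rz(p[2])@l+[p[0],p[1],0]
    print(" lens",M([-.059,-.07,.13]),"knob",M([0,.07,.077]), "edge pts check",proj(W1,M([.05,-.03,.045])),proj(W1,M([-.05,-.08,.045])))
    sq=[(-1,-1),(1,-1),(1,1),(-1,1)]
    L={"tall":(.182,[(W2,[(222,17.5),(244.5,22),(242,48.3),(219.3,43)])],[(S,(215.7,211.7)),(D,(408,167.7))],(.4284,-.137)),
     "med":(.152,[(W2,[None,None,(434.5,21),(413,15.5)]),(W1,[(108.3,247.7),(129,252.3),(127.7,270),(108.7,267.3)])],[(S,(280.7,193.7)),(D,(393.3,227))],(.446,.047)),
     "small":(.122,[(W2,[(323,210.2),(339.1,215.8),(334.9,231.2),(318.8,225.6)])],[(S,(310.3,261)),(D,(310.3,191))],(.636,-.0965))}
    for n,(H,quads,cs,xy) in L.items():
        ob=[(c,(0,0,H),u) for c,u in cs]
        for c,q in quads:
            # image: down=+x, right=+y  -> local corner (sx,sy): TL=(-,-) TR=(-,+) BR=(+,+) BL=(+,-)
            for u,(sx,sy) in zip(q,[(-1,-1),(-1,1),(1,1),(1,-1)]):
                if u: ob.append((c,(.011*sx,.011*sy,H),u))
        p,e=pfit(ob,[*xy,0.]);pz,ez=pfit(ob,[*xy,0.],True)
        print(n,p,"yaw90 %.1f"%np.degrees(p[2]),e.max(1).round(1),"free dz",pz)
        h=(H-.042)/2
        cen={"S":S,"D":D,"W2":W2}
        for k in range(4):
            y=p[2]+k*np.pi/2
            out=[]
            for f in range(3):
                a=y+f*2*np.pi/3; X=np.array([p[0]+.028*np.cos(a),p[1]+.028*np.sin(a),h]); nrm=np.array([np.cos(a),np.sin(a),0])
                for cn,c in cen.items():
                    C=-c["extrinsics"][:3,:3].T@c["extrinsics"][:3,3]; v=(C-X)/np.linalg.norm(C-X)
                    if v@nrm>.1: out.append(f"{f+1}{cn}{proj(c,X)[0].round(0).astype(int).tolist()} {v@nrm:.2f}")
            print("  yaw %.0f"%np.degrees(y),out)
E
python3 fit.py
```

```text
tray [ 0.5253 -0.3032 -0.0041] [1.7257 0.9821 0.8365 0.9957 0.781  0.8932 0.512  1.0934 1.4381]
 pocket 1 [ 0.4283 -0.3028  0.005 ]
 pocket 2 [ 0.5253 -0.3032  0.005 ]
 pocket 3 [ 0.6223 -0.3036  0.005 ]
console [0.5902 0.3473 1.452 ] 83.19593089209732 [0.7894 0.9754 2.0728 0.387 ]
 lens [0.6527 0.2805 0.13  ] knob [0.5207 0.3556 0.077 ] edge pts check [[427.8098 284.711 ]] [[363.3638 322.7884]]
tall [ 0.4302 -0.1367 -0.4548] yaw90 -26.1 [1.7 1.2 1.4 1.1 0.6 0.8] free dz [ 0.4291 -0.1373 -0.452  -0.0041]
  yaw -26 ['1S[225, 263] 0.79', '2D[402, 217] 0.82']
  yaw 64 ['1D[396, 216] 0.74', '1W2[276, 63] 0.13', '3S[218, 264] 0.81']
  yaw 154 ['1D[413, 214] 0.34', '2S[211, 262] 0.60', '3S[233, 257] 0.16', '3D[391, 213] 0.46', '3W2[272, 75] 0.18']
  yaw 244 ['1S[207, 260] 0.23', '2S[231, 260] 0.55', '2W2[262, 82] 0.16', '3D[408, 216] 0.68']
med [ 0.4478  0.0484 -0.4831] yaw90 -27.7 [2.  1.7 0.7 0.6 0.6 0.4 0.8 1.3] free dz [ 0.4477  0.0481 -0.471  -0.0015]
  yaw -28 ['1S[287, 234] 0.78', '1W2[397, 58] 0.22', '2D[387, 274] 0.77']
  yaw 62 ['1D[380, 272] 0.67', '3S[280, 235] 0.84', '3W2[387, 52] 0.26']
  yaw 152 ['1D[399, 271] 0.34', '2S[275, 234] 0.67', '2W2[381, 41] 0.22', '3D[375, 269] 0.39']
  yaw 242 ['1S[271, 231] 0.31', '1W2[381, 27] 0.10', '2S[292, 232] 0.50', '2W2[408, 57] 0.10', '3D[394, 274] 0.65']
small [ 0.6377 -0.0966 -0.5526] yaw90 -31.7 [0.6 1.8 0.3 0.9 0.3 0.9] free dz [ 0.6379 -0.0966 -0.5526 -0.001 ]
  yaw -32 ['1S[315, 302] 0.73', '2D[306, 228] 0.79', '3W2[314, 193] 0.12']
  yaw 58 ['1D[300, 226] 0.59', '2D[320, 223] 0.15', '2W2[323, 188] 0.16', '3S[308, 303] 0.78']
  yaw 148 ['1D[318, 226] 0.53', '1W2[333, 189] 0.14', '2S[301, 301] 0.61', '3D[297, 223] 0.23']
  yaw 238 ['1S[297, 297] 0.28', '2S[321, 299] 0.47', '3D[312, 228] 0.77']
```

Emit:
{"method": "jog_arm", "body": {"deltas": [[-1, [-0.225, 0.975, -0.25], [0, 0, 0.44]], [-1, [-0.225, 0.975, -0.25], [0, 0, 0.44]], [-1, [-0.225, 0.975, -0.25], [0, 0, 0.44]], [-1, [-0.225, 0.975, -0.25], [0, 0, 0.44]], [-1, [-0.225, 0.975, -0.25], [0, 0, 0.44]], [-1, [-0.225, 0.975, -0.25], [0, 0, 0.44]], [-1, [-0.225, 0.975, -0.25], [0, 0, 0.44]], [-1, [-0.225, 0.975, -0.25], [0, 0, 0.44]], [-1, [-0.225, 0.975, -0.25], [0, 0, 0.44]], [-1, [-0.225, 0.975, -0.25], [0, 0, 0.44]], [-1, [-0.225, 0.975, -0.25], [0, 0, 0.44]], [-1, [-0.225, 0.975, -0.25], [0, 0, 0.44]]]}}

```text
t: 3.25
tool_pos: [0.5169, 0.2875, 0.2901]
tool_rot: [1.684, -2.65, -0.001]
contact_force: [-1.1, -0.2, -0.6]
opening: 0.0853
grip_force: 0.0
```

```bash
python3 - <<'E'
from h import *
import pickle
o=state(); c=ctrl.get_calibration("wrist"); im=ctrl.get_image("wrist")
cv2.imwrite("pics/w3.png",im[:,:,::-1]); pickle.dump(c,open("w3.pkl","wb"))
E
```

```text
t3.25 tcp [0.5169 0.2875 0.2901] yaxis deg 154.9 z [-0.0022 -0.0005 -1.    ] F [-1.0685 -0.2019 -0.586 ] op 0.0853 grip 0.0 q [ 0.3816 -0.0532  1.6216  0.0003  1.5754 -2.3215]
```

View pics/w3.png

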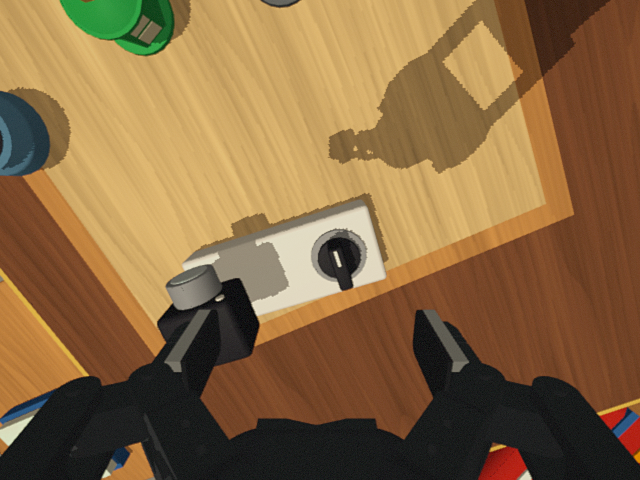

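```bash
python3 - <<'E'
from fit import *
W3=pickle.load(open("w3.pkl","rb"))
c=[(W1,(-.05,.12,.045),(349,194)),(W1,(.05,.12,.045),(422.7,184)),(W1,(0,.07,.055),(388.8,223.3)),(S,(-.059,-.07,.13),(410.7,187.7)),
 (W3,(-.05,.12,.045),(364,207)),(W3,(.05,.12,.045),(385,279)),(W3,(0,.07,.055),(339.5,255.5))]
p,e=pfit(c,[.58,.31,1.5]);print("console",p,np.degrees(p[2]),e.max(1))
M=lambda l:rz(p[2])@l+[p[0],p[1],0]
print("lens",M([-.059,-.07,.13]),"knob",M([0,.07,.077]),proj(W3,M([-.059,-.07,.145])))
print("knob disc tri",tri([(W1,(388.8,223.3)),(W3,(339.5,255.5))]))
E
```

```text
console [0.5905 0.3463 1.4491] 83.02639789121791 [1.2252 0.5415 3.3908 0.6167 2.291  1.2675 3.0265]
lens [0.6528 0.2793 0.13  ] knob [0.521  0.3548 0.077 ] [[179.7196 280.3911]]
knob disc tri (array([0.5175, 0.3554, 0.049 ]), [np.float64(0.4765721398485831), np.float64(0.5437569794549681)])
```

Emit:
{"method": "jog_arm", "body": {"deltas": [[-1, [0.0, 0.17, -0.1], [0, 0, 0.05]], [-1, [0.0, 0.17, -0.2], [0, 0, 0.1]], [-1, [0.0, 0.17, -0.3], [0, 0, 0.1]], [-1, [0.0, 0.17, -0.35], [0, 0, 0.1]], [-1, [0.0, 0.17, -0.35], [0, 0, 0.1]], [-1, [0.0, 0.17, -0.35], [0, 0, 0.1]], [-1, [0.0, 0.17, -0.35], [0, 0, 0.1]], [-1, [0.0, 0.17, -0.35], [0, 0, 0.1]]]}}

```text
t: 3.97
tool_pos: [0.5222, 0.3527, 0.156]
tool_rot: [-2.062, 2.361, -0.003]
contact_force: [0.1, -0.6, 0.5]
opening: 0.0853
grip_force: 0.0
```

```bash
python3 -c "
from h import *
state()"
```

```text
t3.97 tcp [0.5222 0.3527 0.156 ] yaxis deg 172.3 z [ 0.0062  0.0031 -1.    ] F [ 0.0803 -0.5983  0.5199] op 0.0853 grip 0.0 q [ 0.476   0.116   1.674  -0.0001  1.3447 -2.5307]
```

Emit:
{"method": "jog_arm", "body": {"deltas": [[-1, [-0.005, 0.005, -0.1], [0, 0, 0.003]], [-1, [-0.005, 0.005, -0.18], [0, 0, 0.003]], [-1, [-0.005, 0.005, -0.225], [0, 0, 0.003]], [-1, [-0.005, 0.005, -0.225], [0, 0, 0.003]], [-1, [-0.005, 0.005, -0.225], [0, 0, 0.003]], [1, [-0.005, 0.005, -0.225], [0, 0, 0.003]], [1, [-0.005, 0.005, -0.225], [0, 0, 0.003]], [1, [-0.005, 0.005, -0.225], [0, 0, 0.003]], [1, [-0.005, 0.005, -0.225], [0, 0, 0.003]], [1, [-0.005, 0.005, -0.225], [0, 0, 0.003]], [1, [-0.005, 0.005, -0.225], [0, 0, 0.003]], [1, [-0.005, 0.005, -0.225], [0, 0, 0.003]]], "squeeze": 40}}

```text
t: 4.97
tool_pos: [0.5184, 0.3543, 0.0621]
tool_rot: [-2.079, 2.354, -0.001]
contact_force: [0.6, -0.7, 3.1]
opening: 0.0155
grip_force: 41.3
```

```bash
python3 -c "
from h import *
state()"
```

```text
t4.97 tcp [0.5184 0.3543 0.0621] yaxis deg 172.9 z [ 0.0012  0.0004 -1.    ] F [ 0.5909 -0.71    3.1384] op 0.0155 grip 41.3 q [ 0.4812  0.2153  1.7315 -0.0002  1.1936 -2.5366]
```

Emit:
{"method": "jog_arm", "body": {"deltas": [[1, [0, 0, 0], [0, 0, -0.03]], [1, [0, 0, 0], [0, 0, -0.07]], [1, [0, 0, 0], [0, 0, -0.11]], [1, [0, 0, 0], [0, 0, -0.15]], [1, [0, 0, 0], [0, 0, -0.19]], [1, [0, 0, 0], [0, 0, -0.23]], [1, [0, 0, 0], [0, 0, -0.27]], [1, [0, 0, 0], [0, 0, -0.3]], [1, [0, 0, 0], [0, 0, -0.33]], [1, [0, 0, 0], [0, 0, -0.36]], [1, [0, 0, 0], [0, 0, -0.38]], [1, [0, 0, 0], [0, 0, -0.393]]]}}

```text
t: 5.97
tool_pos: [0.5181, 0.3547, 0.0621]
tool_rot: [-0.333, 3.123, 0.001]
contact_force: [-1.8, -0.1, 4.2]
opening: 0.015
grip_force: 51.3
```

Emit:
{"method": "jog_arm", "body": {"deltas": [[1, [0, 0, 0], [0, 0, 0]], [1, [0, 0, 0], [0, 0, 0]], [1, [0, 0, 0], [0, 0, 0]], [1, [0, 0, 0], [0, 0, 0]], [1, [0, 0, 0], [0, 0, 0]], [1, [0, 0, 0], [0, 0, 0]]]}}

```text
t: 6.47
tool_pos: [0.5183, 0.3547, 0.0621]
tool_rot: [-0.335, 3.123, 0.001]
contact_force: [-1.1, 2.0, 5.3]
opening: 0.0155
grip_force: 51.2
```

```bash
python3 -c "
from h import *
o=state();print(o['wrist_torque'])
cv2.imwrite('pics/w4.png',ctrl.get_image('wrist')[:,:,::-1])"
```

```text
t6.47 tcp [0.5183 0.3547 0.0621] yaxis deg 102.2 z [ 0.001  0.001 -1.   ] F [-1.0761  2.0193  5.3172] op 0.0155 grip 51.2 q [ 0.4816  0.2154  1.7314  0.0005  1.1935 -1.3031]
[0.2923 0.1357 0.8936]
```

Emit:
{"method": "jog_arm", "body": {"deltas": [[-1, [0, 0, 0], [0, 0, 0]], [-1, [0, 0, 0], [0, 0, 0]], [-1, [0, 0, 0], [0, 0, 0]], [-1, [0, 0, 0], [0, 0, 0]], [-1, [0, 0, 0], [0, 0, 0]], [-1, [0, 0, 0], [0, 0, 0]], [-1, [0, 0, 0.1], [0, 0, 0]], [-1, [0, 0, 0.2], [0, 0, 0]], [-1, [0, 0, 0.3], [0, 0, 0]], [-1, [0, 0, 0.4], [0, 0, 0]], [-1, [0, 0, 0.5], [0, 0, 0]], [-1, [0, 0, 0.5], [0, 0, 0]]]}}

```text
t: 7.52
tool_pos: [0.5216, 0.3561, 0.2732]
tool_rot: [-0.331, 3.108, 0.01]
contact_force: [-0.0, -0.1, 1.9]
opening: 0.0856
grip_force: 0.0
```

Emit:
{"method": "jog_arm", "body": {"deltas": [[-1, [0.25, -0.98, 0.05], [0, 0, 0.25]], [-1, [0.25, -0.98, 0.05], [0, 0, 0.25]], [-1, [0.25, -0.98, 0.05], [0, 0, 0.25]], [-1, [0.25, -0.98, 0.05], [0, 0, 0.25]], [-1, [0.25, -0.98, 0.05], [0, 0, 0.25]], [-1, [0.25, -0.98, 0.05], [0, 0, 0.25]], [-1, [0.25, -0.98, 0.05], [0, 0, 0.25]], [-1, [0.25, -0.98, 0.05], [0, 0, 0.25]], [-1, [0.25, -0.98, 0.05], [0, 0, 0.25]], [-1, [0.25, -0.98, 0.05], [0, 0, 0.25]], [-1, [0.25, -0.98, 0.05], [0, 0, 0.25]], [-1, [0.25, -0.98, 0.05], [0, 0, 0.25]]]}}

```text
t: 8.52
tool_pos: [0.6181, -0.0401, 0.2809]
tool_rot: [1.497, -2.762, -0.001]
contact_force: [-1.4, -0.4, -0.1]
opening: 0.0855
grip_force: 0.0
```

```bash
cat > chk.py <<'E'
from h import *
import sys
T={"small":{"scene":(310,285),"side":(311,193)},"med":{"scene":(281,222),"side":(391,255)},"tall":{"scene":(219,245),"side":(406,190)},"knob":{"scene":(376,187),"side":(333,370)}}
def check(names,tag):
    for cam in("scene","side"):
        im=ctrl.get_image(cam)[:,:,::-1]; cv2.imwrite(f"pics/{cam}_{tag}.png",im); ref=cv2.imread(f"pics/{cam}0.png")
        for n in names:
            x,y=T[n][cam]; t=ref[y-16:y+17,x-14:x+15]; s=im[max(0,y-56):y+57,x-54:x+55]
            r=cv2.matchTemplate(s,t,cv2.TM_CCOEFF_NORMED); _,v,_,l=cv2.minMaxLoc(r); print(n,cam,"shift",l[0]-40,l[1]-min(40,y-16),"score %.2f"%v)
if __name__=="__main__": check(sys.argv[2:],sys.argv[1]); state()
E
python3 chk.py a small med tall knob
```

```text
small scene shift 0 0 score 1.00
med scene shift 0 0 score 1.00
tall scene shift 0 0 score 0.96
knob scene shift 0 0 score 1.00
small side shift 0 0 score 1.00
med side shift 1 0 score 0.92
tall side shift 0 0 score 0.94
knob side shift 0 0 score 1.00
t8.62 tcp [ 0.6177 -0.0374  0.2809] yaxis deg 147.2 z [-0.0007  0.0007 -1.    ] F [ 0.1969 -0.5601  0.8151] op 0.0851 grip 0.0 q [-0.1809  0.0142  1.5702  0.0006  1.558  -2.7494]
```

Emit:
{"method": "jog_arm", "body": {"deltas": [[-1, [0.05, -0.1, 0], [0, 0, 0.006]], [-1, [0.05, -0.148, -0.05], [0, 0, 0.006]], [-1, [0.05, -0.148, -0.15], [0, 0, 0.006]], [-1, [0.05, -0.148, -0.2], [0, 0, 0.006]], [-1, [0.05, -0.148, -0.25], [0, 0, 0.006]], [-1, [0.05, -0.148, -0.25], [0, 0, 0.006]], [-1, [0.05, -0.148, -0.25], [0, 0, 0.006]]]}}

```text
t: 9.2
tool_pos: [0.6371, -0.0951, 0.18]
tool_rot: [1.531, -2.741, -0.004]
contact_force: [0.3, 0.4, -0.1]
opening: 0.0852
grip_force: 0.0
```

```bash
python3 -c "
from h import *
import pickle
state();c=ctrl.get_calibration('wrist');im=ctrl.get_image('wrist');cv2.imwrite('pics/w5.png',im[:,:,::-1])
print(proj(c,[.6377,-.0966,.122]))"
```

```text
t9.20 tcp [ 0.6371 -0.0951  0.18  ] yaxis deg 148.4 z [-0.0029  0.001  -1.    ] F [ 0.2908  0.4291 -0.0863] op 0.0852 grip 0.0 q [-0.2638  0.1341  1.6129  0.0002  1.3977 -2.8534]
[[313.5716 264.1261]]
```

View pics/w5.png

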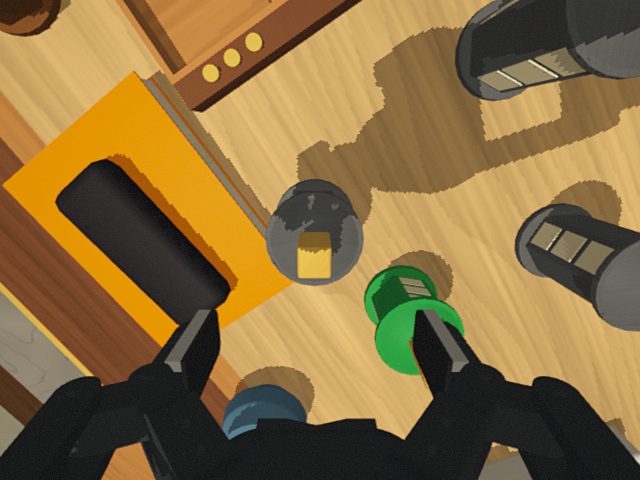

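Emit:
{"method": "jog_arm", "body": {"deltas": [[-1, [0, -0.003, -0.08], [0, 0, 0]], [-1, [0, -0.003, -0.16], [0, 0, 0]], [-1, [0, -0.003, -0.22], [0, 0, 0]], [-1, [0, -0.003, -0.225], [0, 0, 0]], [-1, [0, -0.003, -0.225], [0, 0, 0]], [1, [0, -0.003, -0.225], [0, 0, 0]], [1, [0, -0.003, -0.225], [0, 0, 0]], [1, [0, -0.003, -0.225], [0, 0, 0]], [1, [0, -0.003, -0.225], [0, 0, 0]], [1, [0, -0.003, -0.225], [0, 0, 0]], [1, [0, -0.003, -0.225], [0, 0, 0]], [1, [0, -0.003, -0.225], [0, 0, 0]]], "squeeze": 70}}

```text
t: 10.25
tool_pos: [0.6381, -0.0981, 0.0924]
tool_rot: [-1.529, 2.744, 0.0]
contact_force: [-3.1, 1.8, 6.4]
opening: 0.0208
grip_force: 68.6
```

Emit:
{"method": "jog_arm", "body": {"deltas": [[1, [0, 0, 0.04], [0, 0, 0]], [1, [0, 0, 0.1], [0, 0, 0]], [1, [0, 0, 0.2], [0, 0, 0]], [1, [0, 0, 0.3], [0, 0, 0]], [1, [0, 0, 0.375], [0, 0, 0]], [1, [0, 0, 0.375], [0, 0, 0]], [1, [0, 0, 0.375], [0, 0, 0]]]}}

```text
t: 10.83
tool_pos: [0.6388, -0.0985, 0.2429]
tool_rot: [-1.528, 2.742, -0.004]
contact_force: [-0.5, 0.7, -4.8]
opening: 0.0213
grip_force: 69.3
```

```bash
python3 -c "
from h import *
state()"
```

```text
t10.83 tcp [ 0.6388 -0.0985  0.2429] yaxis deg 148.2 z [ 0.0036 -0.0011 -1.    ] F [-0.4837  0.71   -4.7634] op 0.0213 grip 69.3 q [-0.268   0.0935  1.5507 -0.0001  1.4937 -2.8554]
```

Emit:
{"method": "jog_arm", "body": {"deltas": [[1, [-0.005, 0.05, 0.05], [0, 0, 0.02]], [1, [-0.005, 0.13, 0.05], [0, 0, 0.05]], [1, [-0.005, 0.22, 0.05], [0, 0, 0.08]], [1, [-0.005, 0.31, 0.05], [0, 0, 0.11]], [1, [-0.005, 0.4, 0.05], [0, 0, 0.14]], [1, [-0.005, 0.48, 0.05], [0, 0, 0.14]], [1, [-0.005, 0.55, 0.0], [0, 0, 0.14]], [1, [-0.005, 0.6, -0.06], [0, 0, 0.14]], [1, [-0.005, 0.6, -0.12], [0, 0, 0.14]], [1, [-0.005, 0.6, -0.15], [0, 0, 0.14]], [1, [-0.005, 0.6, -0.15], [0, 0, 0.14]], [1, [-0.005, 0.6, -0.15], [0, 0, 0.14]]]}}

```text
t: 11.83
tool_pos: [0.6345, 0.141, 0.1782]
tool_rot: [2.087, -2.342, -0.005]
contact_force: [0.7, -1.0, -3.0]
opening: 0.0206
grip_force: 69.7
```

```bash
cat > face.py <<'E'
from h import *
import sys
# usage: face.py dpsi  (lantern yaw = tool y-axis dir - dpsi), H, tcp height above underside
o=ctrl.get_obs(); r=R.from_rotvec(o["tool_rot"]).as_matrix(); psi=np.degrees(np.arctan2(r[1,1],r[0,1]))
dpsi,H,off=map(float,sys.argv[1:4]); yaw=psi-dpsi; L=np.array([.6528,.2793,.13]); c=R.from_euler("z",83.1,degrees=True).as_matrix()
for f in range(3):
    Rf=R.from_euler("z",yaw+120*f,degrees=True).as_matrix(); X=o["tool_pos"]+[0,0,-off+(H-.042)/2]; X=X+Rf@[.028,0,0]
    print("face",f+1,"lens in face",Rf.T@(L-X),"face in lens",(-c[:, [0,1]]).T@(X-L),"err yaw %.1f"%((yaw+120*f-83.1+180)%360-180))
state()
E
python3 face.py 90 .122 .0924
```

```text
face 1 lens in face [ 0.1115 -0.0023  0.0042] face in lens [ 0.1115 -0.0017] err yaw 0.3
face 2 lens in face [-0.0998 -0.1197  0.0042] face in lens [ 0.1537 -0.0257] err yaw 120.3
face 3 lens in face [-0.0958  0.122   0.0042] face in lens [0.1534 0.0228] err yaw -119.7
t11.83 tcp [0.6345 0.141  0.1782] yaxis deg 173.4 z [-0.0053 -0.0008 -1.    ] F [ 0.6613 -0.9719 -3.0401] op 0.0206 grip 69.7 q [ 0.1043  0.1502  1.5982 -0.0003  1.3986 -2.9222]
```

Emit:
{"method": "jog_arm", "body": {"deltas": [[1, [0, 0, 0.01], [0, 0, 0]], [1, [0, 0, 0.01], [0, 0, 0]], [1, [0, 0, 0.01], [0, 0, 0]], [1, [0, 0, 0.01], [0, 0, 0]], [1, [0, 0, 0.01], [0, 0, 0]], [1, [0, 0, 0.01], [0, 0, 0]], [1, [0, 0, 0.01], [0, 0, 0]], [1, [0, 0, 0.01], [0, 0, 0]], [1, [0, 0, 0.01], [0, 0, 0]], [1, [0, 0, 0.01], [0, 0, 0]], [1, [0, 0, 0.01], [0, 0, 0]], [1, [0, 0, 0.01], [0, 0, 0]]]}}

```text
t: 12.83
tool_pos: [0.6359, 0.1418, 0.1852]
tool_rot: [2.091, -2.345, -0.0]
contact_force: [0.2, -0.3, -4.2]
opening: 0.0208
grip_force: 69.8
```

Emit:
{"method": "jog_arm", "body": {"deltas": [[1, [0, 0, 0], [0, 0, -0.02]], [1, [0, 0, 0], [0, 0, -0.05]], [1, [0, 0, 0], [0, 0, -0.08]], [1, [0, 0, 0], [0, 0, -0.12]], [1, [0, 0, 0], [0, 0, -0.16]], [1, [0, 0, 0], [0, 0, -0.2]], [1, [0, 0, 0], [0, 0, -0.24]], [1, [0, 0, 0], [0, 0, -0.27]], [1, [0, 0, 0], [0, 0, -0.3]], [1, [0, 0, 0], [0, 0, -0.333]]]}}

```text
t: 13.67
tool_pos: [0.6359, 0.1418, 0.1853]
tool_rot: [0.633, -3.077, 0.0]
contact_force: [0.7, 0.0, -4.2]
opening: 0.0208
grip_force: 69.7
```

Emit:
{"method": "jog_arm", "body": {"deltas": [[1, [0, 0, 0], [0, 0, -0.03]], [1, [0, 0, 0], [0, 0, -0.06]], [1, [0, 0, 0], [0, 0, -0.1]], [1, [0, 0, 0], [0, 0, -0.14]], [1, [0, 0, 0], [0, 0, -0.18]], [1, [0, 0, 0], [0, 0, -0.22]], [1, [0, 0, 0], [0, 0, -0.26]], [1, [0, 0, 0], [0, 0, -0.29]], [1, [0, 0, 0], [0, 0, -0.32]], [1, [0, 0, 0], [0, 0, -0.333]]]}}

```text
t: 14.5
tool_pos: [0.6359, 0.1418, 0.1853]
tool_rot: [-0.988, -2.982, 0.0]
contact_force: [-0.0, -0.3, -3.7]
opening: 0.0212
grip_force: 69.7
```

Emit:
{"method": "jog_arm", "body": {"deltas": [[1, [0, 0, 0], [0, 0, 0]], [1, [0, 0, 0], [0, 0, 0]], [1, [0, 0, 0], [0, 0, 0]], [1, [0, 0, 0], [0, 0, 0]], [1, [0, 0, 0], [0, 0, 0]], [1, [0, 0, 0], [0, 0, 0]], [1, [0, 0, 0], [0, 0, 0]], [1, [0, 0, 0], [0, 0, 0]], [1, [0, 0, 0], [0, 0, 0]], [1, [0, 0, 0], [0, 0, 0]], [1, [0, 0, 0], [0, 0, 0]], [1, [0, 0, 0], [0, 0, 0]]]}}

```text
t: 15.5
tool_pos: [0.6359, 0.1418, 0.1853]
tool_rot: [-0.982, -2.984, 0.0]
contact_force: [1.1, 0.2, -3.7]
opening: 0.0208
grip_force: 69.7
```

```bash
python3 face.py 90 .122 .0924; python3 chk.py b med tall knob; python3 -c "
import cv2,numpy as np
a=cv2.imread('pics/scene_b.png')[120:330,260:450];cv2.imwrite('pics/v1.png',cv2.resize(a,None,fx=2.5,fy=2.5))"
```

```text
face 1 lens in face [-0.0961  0.1207 -0.0029] face in lens [0.1524 0.0241] err yaw -119.5
face 2 lens in face [ 0.1106 -0.0014 -0.0029] face in lens [ 0.1106 -0.0004] err yaw 0.5
face 3 lens in face [-0.0985 -0.1193 -0.0029] face in lens [ 0.1528 -0.0243] err yaw 120.5
t15.50 tcp [0.6359 0.1418 0.1853] yaxis deg 53.6 z [-0. -0. -1.] F [ 1.0982  0.1569 -3.7115] op 0.0208 grip 69.7 q [ 0.1052  0.145   1.5918 -0.      1.4049 -0.8298]
med scene shift 0 0 score 0.94
tall scene shift 0 0 score 1.00
knob scene shift -11 -15 score 0.67
med side shift 0 0 score 0.88
tall side shift 0 0 score 1.00
knob side shift 0 0 score 1.00
t15.60 tcp [0.6359 0.1418 0.1853] yaxis deg 53.6 z [-0. -0. -1.] F [ 0.001   0.0018 -3.2453] op 0.0211 grip 69.7 q [ 0.1052  0.145   1.5918 -0.      1.4049 -0.8298]
```

View pics/v1.png

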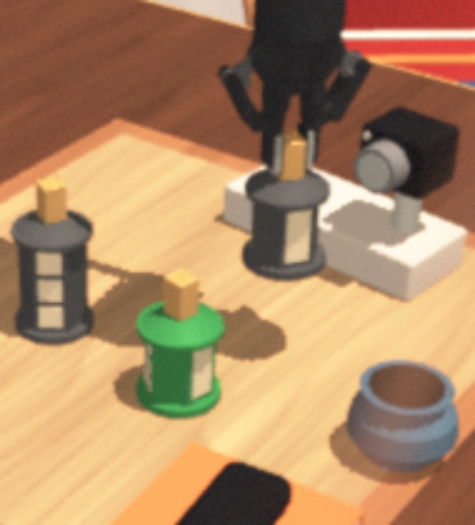

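Emit:
{"method": "jog_arm", "body": {"deltas": [[1, [0, 0, 0], [0, 0, -0.02]], [1, [0, 0, 0], [0, 0, -0.05]], [1, [0, 0, 0], [0, 0, -0.08]], [1, [0, 0, 0], [0, 0, -0.12]], [1, [0, 0, 0], [0, 0, -0.16]], [1, [0, 0, 0], [0, 0, -0.2]], [1, [0, 0, 0], [0, 0, -0.24]], [1, [0, 0, 0], [0, 0, -0.27]], [1, [0, 0, 0], [0, 0, -0.3]], [1, [0, 0, 0], [0, 0, -0.333]]]}}

```text
t: 16.43
tool_pos: [0.6359, 0.1418, 0.1853]
tool_rot: [-2.346, -2.089, 0.0]
contact_force: [-0.1, -1.1, -4.0]
opening: 0.0208
grip_force: 69.7
```

Emit:
{"method": "jog_arm", "body": {"deltas": [[1, [0, 0, 0], [0, 0, -0.03]], [1, [0, 0, 0], [0, 0, -0.06]], [1, [0, 0, 0], [0, 0, -0.1]], [1, [0, 0, 0], [0, 0, -0.14]], [1, [0, 0, 0], [0, 0, -0.18]], [1, [0, 0, 0], [0, 0, -0.22]], [1, [0, 0, 0], [0, 0, -0.26]], [1, [0, 0, 0], [0, 0, -0.29]], [1, [0, 0, 0], [0, 0, -0.32]], [1, [0, 0, 0], [0, 0, -0.333]]]}}

```text
t: 17.27
tool_pos: [0.6359, 0.1418, 0.1853]
tool_rot: [-3.076, -0.639, 0.0]
contact_force: [-0.5, 0.3, -3.9]
opening: 0.0208
grip_force: 69.7
```

Emit:
{"method": "jog_arm", "body": {"deltas": [[1, [0, 0, 0], [0, 0, 0]], [1, [0, 0, 0], [0, 0, 0]], [1, [0, 0, 0], [0, 0, 0]], [1, [0, 0, 0], [0, 0, 0]], [1, [0, 0, 0], [0, 0, 0]], [1, [0, 0, 0], [0, 0, 0]], [1, [0, 0, 0], [0, 0, 0]], [1, [0, 0, 0], [0, 0, 0]], [1, [0, 0, 0], [0, 0, 0]], [1, [0, 0, 0], [0, 0, 0]], [1, [0, 0, 0], [0, 0, 0]], [1, [0, 0, 0], [0, 0, 0]]]}}

```text
t: 18.27
tool_pos: [0.6359, 0.1417, 0.1853]
tool_rot: [-3.075, -0.645, 0.0]
contact_force: [-0.2, -0.4, -3.6]
opening: 0.0213
grip_force: 69.7
```

```bash
python3 face.py 90 .122 .0924
```

```text
face 1 lens in face [-0.0987 -0.1192 -0.0029] face in lens [ 0.1528 -0.0243] err yaw 120.6
face 2 lens in face [-0.0959  0.1208 -0.0029] face in lens [0.1523 0.0242] err yaw -119.4
face 3 lens in face [ 0.1106 -0.0016 -0.0029] face in lens [ 0.1106 -0.0005] err yaw 0.6
t18.27 tcp [0.6359 0.1417 0.1853] yaxis deg -66.3 z [-0. -0. -1.] F [-0.2043 -0.4317 -3.6228] op 0.0213 grip 69.7 q [0.1052 0.145  1.5918 0.     1.4049 1.2625]
```

Emit:
{"method": "jog_arm", "body": {"deltas": [[1, [0, 0, 0.05], [0, 0, 0]], [1, [0, 0, 0.13], [0, 0, 0]], [1, [0, 0, 0.22], [0, 0, 0]], [1, [-0.02, -0.04, 0.28], [0, 0, 0]], [1, [-0.06, -0.12, 0.28], [0, 0, 0]], [1, [-0.1, -0.2, 0.28], [0, 0, 0]], [1, [-0.14, -0.28, 0.28], [0, 0, 0]], [1, [-0.18, -0.36, 0.28], [0, 0, 0]], [1, [-0.22, -0.44, 0.28], [0, 0, 0]], [1, [-0.26, -0.52, 0.28], [0, 0, 0]], [1, [-0.3, -0.6, 0.28], [0, 0, 0]], [1, [-0.34, -0.68, 0.28], [0, 0, 0]]]}}

```text
t: 19.27
tool_pos: [0.4989, -0.1315, 0.2976]
tool_rot: [3.074, 0.645, 0.001]
contact_force: [0.1, 0.3, -3.8]
opening: 0.0209
grip_force: 69.5
```

```bash
python3 -c "
from h import *
state()"
```

```text
t19.27 tcp [ 0.4989 -0.1315  0.2976] yaxis deg -66.3 z [ 0.0008 -0.0003 -1.    ] F [ 0.1085  0.3216 -3.7566] op 0.0209 grip 69.5 q [-0.402  -0.2427  1.7794 -0.      1.604   0.755 ]
```

Emit:
{"method": "jog_arm", "body": {"deltas": [[1, [-0.03, -0.08, 0], [0, 0, 0]], [1, [-0.07, -0.17, 0], [0, 0, 0]], [1, [-0.11, -0.26, 0], [0, 0, 0]], [1, [-0.15, -0.35, 0], [0, 0, 0]], [1, [-0.179, -0.431, 0], [0, 0, 0]], [1, [-0.179, -0.431, -0.08], [0, 0, 0]], [1, [-0.179, -0.431, -0.17], [0, 0, 0]], [1, [-0.179, -0.431, -0.26], [0, 0, 0]], [1, [-0.179, -0.431, -0.34], [0, 0, 0]], [1, [-0.179, -0.431, -0.38], [0, 0, 0]], [1, [-0.179, -0.431, -0.38], [0, 0, 0]], [1, [-0.179, -0.431, -0.38], [0, 0, 0]]]}}

```text
t: 20.27
tool_pos: [0.4279, -0.3022, 0.1447]
tool_rot: [-3.073, -0.645, 0.002]
contact_force: [0.7, -0.1, -4.0]
opening: 0.021
grip_force: 70.0
```

```bash
python3 -c "
from h import *
state()
c=ctrl.get_calibration('wrist');im=ctrl.get_image('wrist');cv2.imwrite('pics/w6.png',im[:,:,::-1])
S=ctrl.get_image('scene');cv2.imwrite('pics/s6.png',S[:,:,::-1])
a=cv2.resize(S[200:400,110:310,::-1],(400,400)); b=cv2.resize(im[:,:,::-1],(400,300));z=np.zeros((400,400,3),np.uint8);z[:300]=b
cv2.imwrite('pics/v2.png',np.hstack([a,z]))"
```

```text
t20.27 tcp [ 0.4279 -0.3022  0.1447] yaxis deg -66.3 z [-0.0013  0.0013 -1.    ] F [ 0.6759 -0.1162 -4.0297] op 0.0210 grip 70.0 q [-0.7571 -0.1196  1.929   0.      1.334   0.4002]
```

View pics/v2.png

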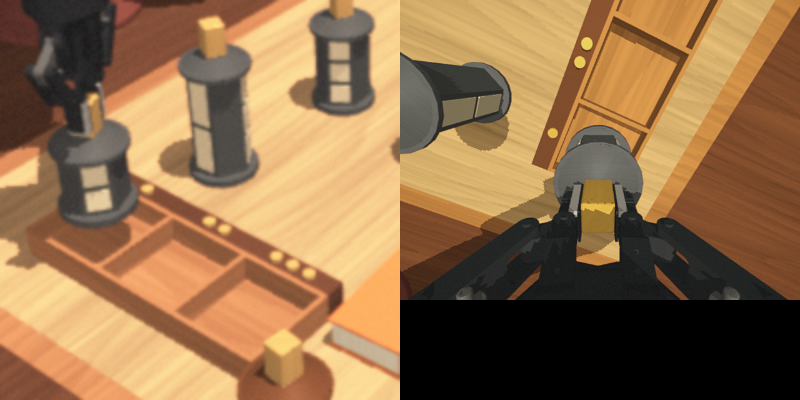

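Emit:
{"method": "jog_arm", "body": {"deltas": [[1, [0, 0, -0.03], [0, 0, 0]], [1, [0, 0, -0.06], [0, 0, 0]], [1, [0, 0, -0.085], [0, 0, 0]], [1, [0, 0, -0.1], [0, 0, 0]], [1, [0, 0, -0.108], [0, 0, 0]], [1, [0, 0, -0.113], [0, 0, 0]], [1, [0, 0, -0.116], [0, 0, 0]], [1, [0, 0, -0.116], [0, 0, 0]]]}}

```text
t: 21.03
tool_pos: [0.4284, -0.3027, 0.0989]
tool_rot: [3.075, 0.645, 0.0]
contact_force: [-0.5, 0.7, -3.8]
opening: 0.0207
grip_force: 70.0
```

```bash
python3 -c "
from h import *
state()"
```

```text
t21.03 tcp [ 0.4284 -0.3027  0.0989] yaxis deg -66.3 z [ 0.0001 -0.     -1.    ] F [-0.4529  0.6809 -3.8446] op 0.0207 grip 70.0 q [-0.757  -0.0665  1.9616  0.      1.2464  0.4003]
```

Emit:
{"method": "jog_arm", "body": {"deltas": [[1, [0, 0, -0.005], [0, 0, 0]], [-1, [0, 0, -0.005], [0, 0, 0]], [-1, [0, 0, -0.005], [0, 0, 0]], [-1, [0, 0, -0.005], [0, 0, 0]], [-1, [0, 0, -0.005], [0, 0, 0]], [-1, [0, 0, -0.005], [0, 0, 0]], [-1, [0, 0, 0.05], [0, 0, 0]], [-1, [0, 0, 0.15], [0, 0, 0]], [-1, [0, 0, 0.25], [0, 0, 0]], [-1, [0, 0, 0.35], [0, 0, 0]], [-1, [0, 0, 0.45], [0, 0, 0]], [-1, [0, 0, 0.5], [0, 0, 0]]]}}

```text
t: 22.03
tool_pos: [0.4296, -0.3037, 0.3057]
tool_rot: [3.068, 0.643, 0.008]
contact_force: [0.0, -0.3, 0.4]
opening: 0.0851
grip_force: 0.0
```

Emit:
{"method": "jog_arm", "body": {"deltas": [[-1, [0, 0.05, 0.05], [0, 0, 0.04]], [-1, [0, 0.15, 0.05], [0, 0, 0.08]], [-1, [0, 0.25, 0.05], [0, 0, 0.12]], [-1, [0.01, 0.35, 0.05], [0, 0, 0.16]], [-1, [0.02, 0.45, 0.05], [0, 0, 0.2]], [-1, [0.03, 0.55, 0.05], [0, 0, 0.24]], [-1, [0.04, 0.65, 0.05], [0, 0, 0.28]], [-1, [0.048, 0.75, 0.05], [0, 0, 0.32]], [-1, [0.048, 0.8, 0.05], [0, 0, 0.35]], [-1, [0.048, 0.8, 0.05], [0, 0, 0.36]], [-1, [0.048, 0.8, 0.05], [0, 0, 0.36]]]}}

```text
t: 22.95
tool_pos: [0.4475, 0.0187, 0.3192]
tool_rot: [2.246, 2.196, 0.001]
contact_force: [0.8, -0.8, -1.2]
opening: 0.0854
grip_force: 0.0
```

```bash
python3 chk.py c tall knob med; python3 -c "
from h import *
c=ctrl.get_calibration('wrist');im=ctrl.get_image('wrist');cv2.imwrite('pics/w7.png',im[:,:,::-1])
import pickle;pickle.dump(c,open('w7.pkl','wb'))
print(proj(c,[[.4478,.0484,.152],[.4302,-.1367,.182],[.4283,-.3028,.127]]))
S=cv2.imread('pics/scene_c.png')
a=cv2.resize(S[180:380,110:310],(400,400)); b=cv2.resize(im[:,:,::-1],(400,300));z=np.zeros((400,400,3),np.uint8);z[:300]=b
cv2.imwrite('pics/v3.png',np.hstack([a,z]))"
```

```text
tall scene shift 0 0 score 0.98
knob scene shift 0 0 score 1.00
med scene shift 0 0 score 1.00
tall side shift 0 0 score 0.76
knob side shift 0 0 score 1.00
med side shift 0 0 score 1.00
t23.05 tcp [0.4475 0.0173 0.3191] yaxis deg -1.6 z [ 0.0003 -0.0002 -1.    ] F [-0.0495 -0.0453 -0.8805] op 0.0857 grip 0.0 q [-0.1276 -0.4232  1.8841 -0.0002  1.6804 -0.1004]
[[315.1434 189.8365]
 [302.6295 379.169 ]
 [307.6351 453.7586]]
```

View pics/v3.png

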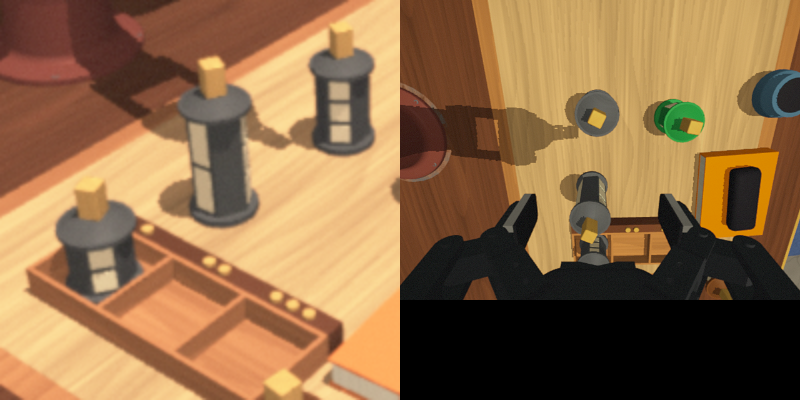

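Emit:
{"method": "jog_arm", "body": {"deltas": [[-1, [0, 0.04, -0.03], [0, 0, 0.03]], [-1, [0, 0.0775, -0.07], [0, 0, 0.06]], [-1, [0, 0.0775, -0.12], [0, 0, 0.1]], [-1, [0, 0.0775, -0.17], [0, 0, 0.14]], [-1, [0, 0.0775, -0.22], [0, 0, 0.18]], [-1, [0, 0.0775, -0.25], [0, 0, 0.22]], [-1, [0, 0.0775, -0.27], [0, 0, 0.26]], [-1, [0, 0.0775, -0.27], [0, 0, 0.3]], [-1, [0, 0.0775, -0.27], [0, 0, 0.33]], [-1, [0, 0.0775, -0.27], [0, 0, 0.355]], [-1, [0, 0.0775, -0.27], [0, 0, 0.355]], [-1, [0, 0.0775, -0.27], [0, 0, 0.355]]]}}

```text
t: 24.1
tool_pos: [0.4477, 0.0476, 0.2109]
tool_rot: [0.756, 3.049, -0.0]
contact_force: [-0.0, -0.4, -0.2]
opening: 0.0854
grip_force: 0.0
```

```bash
python3 -c "
from h import *
state()"
```

```text
t24.10 tcp [0.4477 0.0476 0.2109] yaxis deg 62.2 z [ 0. -0. -1.] F [-0.0218 -0.3561 -0.2468] op 0.0854 grip 0.0 q [-0.0596 -0.3752  2.0262 -0.      1.4905 -1.1444]
```

Emit:
{"method": "jog_arm", "body": {"deltas": [[-1, [0, 0.002, -0.08], [0, 0, 0]], [-1, [0, 0.002, -0.16], [0, 0, 0]], [-1, [0, 0.002, -0.21], [0, 0, 0]], [-1, [0, 0.002, -0.221], [0, 0, 0]], [-1, [0, 0.002, -0.221], [0, 0, 0]], [1, [0, 0.002, -0.221], [0, 0, 0]], [1, [0, 0.002, -0.221], [0, 0, 0]], [1, [0, 0.002, -0.221], [0, 0, 0]], [1, [0, 0.002, -0.221], [0, 0, 0]], [1, [0, 0.002, -0.221], [0, 0, 0]], [1, [0, 0.002, -0.221], [0, 0, 0]], [1, [0, 0.002, -0.221], [0, 0, 0]]], "squeeze": 70}}

```text
t: 25.1
tool_pos: [0.4481, 0.0488, 0.1235]
tool_rot: [0.749, 3.049, -0.001]
contact_force: [-0.9, -1.8, 3.5]
opening: 0.021
grip_force: 69.4
```

Emit:
{"method": "jog_arm", "body": {"deltas": [[1, [0, 0, 0.04], [0, 0, 0]], [1, [0, 0, 0.1], [0, 0, 0]], [1, [0, 0, 0.2], [0, 0, 0]], [1, [0, 0, 0.3], [0, 0, 0]], [1, [0, 0, 0.375], [0, 0, 0]], [1, [0, 0, 0.375], [0, 0, 0]], [1, [0, 0, 0.375], [0, 0, 0]]]}}

```text
t: 25.68
tool_pos: [0.4482, 0.0493, 0.2737]
tool_rot: [0.749, 3.048, 0.002]
contact_force: [-0.5, 0.6, -4.8]
opening: 0.021
grip_force: 69.0
```

```bash
python3 -c "
from h import *
state()"
```

```text
t25.68 tcp [0.4482 0.0493 0.2737] yaxis deg 62.4 z [ 0.003   0.0003 -1.    ] F [-0.461   0.5856 -4.845 ] op 0.0210 grip 69.0 q [-0.056  -0.4069  1.946   0.0005  1.5995 -1.145 ]
```

Emit:
{"method": "jog_arm", "body": {"deltas": [[1, [0.05, 0.025, 0], [0, 0, 0.02]], [1, [0.12, 0.06, 0], [0, 0, 0.04]], [1, [0.2, 0.1, 0], [0, 0, 0.06]], [1, [0.28, 0.14, 0], [0, 0, 0.08]], [1, [0.36, 0.18, 0], [0, 0, 0.1]], [1, [0.43, 0.215, 0], [0, 0, 0.115]], [1, [0.47, 0.2325, -0.04], [0, 0, 0.115]], [1, [0.47, 0.2325, -0.1], [0, 0, 0.115]], [1, [0.47, 0.2325, -0.15], [0, 0, 0.115]], [1, [0.47, 0.2325, -0.188], [0, 0, 0.115]], [1, [0.47, 0.2325, -0.188], [0, 0, 0.115]], [1, [0.47, 0.2325, -0.188], [0, 0, 0.115]]]}}

```text
t: 26.68
tool_pos: [0.6337, 0.142, 0.1939]
tool_rot: [-0.189, -3.13, 0.001]
contact_force: [0.8, 0.3, -3.5]
opening: 0.0211
grip_force: 69.4
```

```bash
python3 face.py 0 .152 .1235; python3 - <<'E'
from h import *
ref=cv2.imread("pics/scene_c.png"); im=ctrl.get_image("scene")[:,:,::-1]
x,y=158,300
r=cv2.matchTemplate(im[y-50:y+50,x-50:x+50].copy(),ref[y-20:y+20,x-16:x+16],cv2.TM_CCOEFF_NORMED);print(cv2.minMaxLoc(r))
E
```

```text
face 1 lens in face [ 0.1107 -0.0025  0.0046] face in lens [ 0.1107 -0.0025] err yaw -0.0
face 2 lens in face [-0.0995 -0.1188  0.0046] face in lens [ 0.1526 -0.0268] err yaw 120.0
face 3 lens in face [-0.0952  0.1213  0.0046] face in lens [0.1527 0.0217] err yaw -120.0
t26.68 tcp [0.6337 0.142  0.1939] yaxis deg 83.1 z [-0.006  -0.0005 -1.    ] F [ 0.7643  0.2706 -3.4805] op 0.0211 grip 69.4 q [ 0.1058  0.1374  1.5855  0.0001  1.4247 -1.3443]
(-0.39109209179878235, 0.9979732036590576, (20, 0), (34, 30))
```

Emit:
{"method": "jog_arm", "body": {"deltas": [[1, [0, 0, 0.01], [0, 0, 0]], [1, [0, 0, 0.01], [0, 0, 0]], [1, [0, 0, 0.01], [0, 0, 0]], [1, [0, 0, 0.01], [0, 0, 0]], [1, [0, 0, 0.01], [0, 0, 0]], [1, [0, 0, 0.01], [0, 0, 0]], [1, [0, 0, 0.01], [0, 0, 0]], [1, [0, 0, 0.01], [0, 0, 0]], [1, [0, 0, 0.01], [0, 0, 0]], [1, [0, 0, 0.01], [0, 0, 0]], [1, [0, 0, 0.01], [0, 0, 0]], [1, [0, 0, 0.01], [0, 0, 0]]]}}

```text
t: 27.73
tool_pos: [0.6355, 0.1422, 0.2013]
tool_rot: [-0.189, -3.136, 0.0]
contact_force: [-0.1, -0.7, -3.8]
opening: 0.0211
grip_force: 69.6
```

Emit:
{"method": "jog_arm", "body": {"deltas": [[1, [0, 0, 0], [0, 0, -0.02]], [1, [0, 0, 0], [0, 0, -0.05]], [1, [0, 0, 0], [0, 0, -0.08]], [1, [0, 0, 0], [0, 0, -0.12]], [1, [0, 0, 0], [0, 0, -0.16]], [1, [0, 0, 0], [0, 0, -0.2]], [1, [0, 0, 0], [0, 0, -0.24]], [1, [0, 0, 0], [0, 0, -0.27]], [1, [0, 0, 0], [0, 0, -0.3]], [1, [0, 0, 0], [0, 0, -0.333]]]}}

```text
t: 28.57
tool_pos: [0.6355, 0.1422, 0.2013]
tool_rot: [-1.737, -2.618, -0.0]
contact_force: [-0.5, -0.3, -3.8]
opening: 0.0209
grip_force: 69.6
```

Emit:
{"method": "jog_arm", "body": {"deltas": [[1, [0, 0, 0], [0, 0, -0.03]], [1, [0, 0, 0], [0, 0, -0.06]], [1, [0, 0, 0], [0, 0, -0.1]], [1, [0, 0, 0], [0, 0, -0.14]], [1, [0, 0, 0], [0, 0, -0.18]], [1, [0, 0, 0], [0, 0, -0.22]], [1, [0, 0, 0], [0, 0, -0.26]], [1, [0, 0, 0], [0, 0, -0.29]], [1, [0, 0, 0], [0, 0, -0.32]], [1, [0, 0, 0], [0, 0, -0.333]]]}}

```text
t: 29.4
tool_pos: [0.6356, 0.1421, 0.2013]
tool_rot: [2.812, 1.402, -0.0]
contact_force: [1.2, 0.0, -4.1]
opening: 0.021
grip_force: 69.6
```

Emit:
{"method": "jog_arm", "body": {"deltas": [[1, [0, 0, 0], [0, 0, 0]], [1, [0, 0, 0], [0, 0, 0]], [1, [0, 0, 0], [0, 0, 0]], [1, [0, 0, 0], [0, 0, 0]], [1, [0, 0, 0], [0, 0, 0]], [1, [0, 0, 0], [0, 0, 0]], [1, [0, 0, 0], [0, 0, 0]], [1, [0, 0, 0], [0, 0, 0]], [1, [0, 0, 0], [0, 0, 0]], [1, [0, 0, 0], [0, 0, 0]], [1, [0, 0, 0], [0, 0, 0]], [1, [0, 0, 0], [0, 0, 0]]]}}

```text
t: 30.4
tool_pos: [0.6356, 0.1422, 0.2013]
tool_rot: [2.809, 1.407, 0.0]
contact_force: [0.5, 0.4, -4.2]
opening: 0.0212
grip_force: 69.6
```

```bash
python3 face.py 0 .152 .1235
```

```text
face 1 lens in face [-0.0963  0.1202 -0.0028] face in lens [0.1522 0.0236] err yaw -119.9
face 2 lens in face [ 0.1102 -0.0009 -0.0028] face in lens [ 0.1102 -0.0007] err yaw 0.1
face 3 lens in face [-0.0979 -0.1192 -0.0028] face in lens [ 0.1523 -0.0249] err yaw 120.1
t30.40 tcp [0.6356 0.1422 0.2013] yaxis deg -36.8 z [ 0.  0. -1.] F [ 0.5371  0.4222 -4.2388] op 0.0212 grip 69.6 q [0.1059 0.1327 1.578  0.     1.4308 0.7479]
```

Emit:
{"method": "jog_arm", "body": {"deltas": [[1, [0, 0, 0], [0, 0, -0.02]], [1, [0, 0, 0], [0, 0, -0.05]], [1, [0, 0, 0], [0, 0, -0.08]], [1, [0, 0, 0], [0, 0, -0.12]], [1, [0, 0, 0], [0, 0, -0.16]], [1, [0, 0, 0], [0, 0, -0.2]], [1, [0, 0, 0], [0, 0, -0.24]], [1, [0, 0, 0], [0, 0, -0.27]], [1, [0, 0, 0], [0, 0, -0.3]], [1, [0, 0, 0], [0, 0, -0.333]]]}}

```text
t: 31.23
tool_pos: [0.6355, 0.1422, 0.2013]
tool_rot: [-3.136, 0.192, 0.0]
contact_force: [-0.9, -0.1, -3.3]
opening: 0.021
grip_force: 69.6
```

Emit:
{"method": "jog_arm", "body": {"deltas": [[1, [0, 0, 0], [0, 0, -0.03]], [1, [0, 0, 0], [0, 0, -0.06]], [1, [0, 0, 0], [0, 0, -0.1]], [1, [0, 0, 0], [0, 0, -0.14]], [1, [0, 0, 0], [0, 0, -0.18]], [1, [0, 0, 0], [0, 0, -0.22]], [1, [0, 0, 0], [0, 0, -0.26]], [1, [0, 0, 0], [0, 0, -0.29]], [1, [0, 0, 0], [0, 0, -0.32]], [1, [0, 0, 0], [0, 0, -0.333]]]}}

```text
t: 32.07
tool_pos: [0.6355, 0.1421, 0.2013]
tool_rot: [2.621, -1.731, -0.0]
contact_force: [-0.8, -0.3, -3.3]
opening: 0.0209
grip_force: 69.6
```

Emit:
{"method": "jog_arm", "body": {"deltas": [[1, [0, 0, 0], [0, 0, 0]], [1, [0, 0, 0], [0, 0, 0]], [1, [0, 0, 0], [0, 0, 0]], [1, [0, 0, 0], [0, 0, 0]], [1, [0, 0, 0], [0, 0, 0]], [1, [0, 0, 0], [0, 0, 0]], [1, [0, 0, 0], [0, 0, 0]], [1, [0, 0, 0], [0, 0, 0]], [1, [0, 0, 0], [0, 0, 0]], [1, [0, 0, 0], [0, 0, 0]], [1, [0, 0, 0], [0, 0, 0]], [1, [0, 0, 0], [0, 0, 0]]]}}

```text
t: 33.07
tool_pos: [0.6355, 0.1422, 0.2013]
tool_rot: [2.625, -1.726, 0.0]
contact_force: [-0.3, -0.2, -3.9]
opening: 0.0213
grip_force: 69.6
```

```bash
python3 face.py 0 .152 .1235
```

```text
face 1 lens in face [-0.0982 -0.1191 -0.0028] face in lens [ 0.1523 -0.0249] err yaw 120.2
face 2 lens in face [-0.096   0.1203 -0.0028] face in lens [0.1521 0.0236] err yaw -119.8
face 3 lens in face [ 0.1102 -0.0012 -0.0028] face in lens [ 0.1102 -0.0008] err yaw 0.2
t33.07 tcp [0.6355 0.1422 0.2013] yaxis deg -156.7 z [ 0. -0. -1.] F [-0.2587 -0.2147 -3.8952] op 0.0213 grip 69.6 q [ 0.1059  0.1327  1.5781 -0.      1.4308  2.8403]
```

Emit:
{"method": "jog_arm", "body": {"deltas": [[1, [0, 0, 0.06], [0, 0, 0.02]], [1, [0, 0, 0.15], [0, 0, 0.06]], [1, [0, 0, 0.24], [0, 0, 0.1]], [1, [-0.01, -0.04, 0.3], [0, 0, 0.14]], [1, [-0.03, -0.12, 0.3], [0, 0, 0.18]], [1, [-0.05, -0.2, 0.3], [0, 0, 0.22]], [1, [-0.07, -0.29, 0.3], [0, 0, 0.26]], [1, [-0.09, -0.38, 0.3], [0, 0, 0.3]], [1, [-0.11, -0.47, 0.3], [0, 0, 0.33]], [1, [-0.13, -0.56, 0.3], [0, 0, 0.36]], [1, [-0.15, -0.64, 0.3], [0, 0, 0.37]], [1, [-0.17, -0.7, 0.3], [0, 0, 0.37]]]}}

```text
t: 34.07
tool_pos: [0.5668, -0.1404, 0.3214]
tool_rot: [3.141, -0.003, 0.0]
contact_force: [0.1, 0.9, -3.3]
opening: 0.0209
grip_force: 69.7
```

```bash
python3 -c "
from h import *
state()"
```

```text
t34.07 tcp [ 0.5668 -0.1404  0.3214] yaxis deg -90.1 z [ 0.0003 -0.0011 -1.    ] F [ 0.0979  0.9294 -3.257 ] op 0.0209 grip 69.7 q [-0.3699 -0.0827  1.5985 -0.0009  1.6252  1.2026]
```

Emit:
{"method": "jog_arm", "body": {"deltas": [[1, [-0.02, -0.08, 0], [0, 0, 0]], [1, [-0.04, -0.17, 0], [0, 0, 0]], [1, [-0.065, -0.26, 0], [0, 0, 0]], [1, [-0.09, -0.35, 0], [0, 0, 0]], [1, [-0.105, -0.4135, 0], [0, 0, 0]], [1, [-0.105, -0.4135, -0.08], [0, 0, 0]], [1, [-0.105, -0.4135, -0.17], [0, 0, 0]], [1, [-0.105, -0.4135, -0.26], [0, 0, 0]], [1, [-0.105, -0.4135, -0.34], [0, 0, 0]], [1, [-0.105, -0.4135, -0.38], [0, 0, 0]], [1, [-0.105, -0.4135, -0.38], [0, 0, 0]], [1, [-0.105, -0.4135, -0.38], [0, 0, 0]]]}}

```text
t: 35.07
tool_pos: [0.525, -0.3029, 0.1684]
tool_rot: [-3.14, 0.002, 0.003]
contact_force: [0.0, 0.2, -3.1]
opening: 0.0209
grip_force: 69.9
```

```bash
python3 -c "
from h import *
state()"; python3 chk.py d tall
```

```text
t35.07 tcp [ 0.525  -0.3029  0.1684] yaxis deg -90.1 z [-0.0017  0.0013 -1.    ] F [ 0.0474  0.152  -3.0676] op 0.0209 grip 69.9 q [-0.6459  0.0558  1.7165  0.      1.3715  0.9261]
tall scene shift 0 0 score 0.93
tall side shift 0 0 score 0.64
t35.17 tcp [ 0.5268 -0.3041  0.172 ] yaxis deg -90.1 z [ 0.0033 -0.0025 -1.    ] F [ 0.5616 -0.3514 -2.8587] op 0.0209 grip 69.9 q [-0.6459  0.0536  1.7127 -0.      1.3711  0.9261]
```

Emit:
{"method": "jog_arm", "body": {"deltas": [[1, [0, 0, -0.03], [0, 0, 0]], [1, [0, 0, -0.06], [0, 0, 0]], [1, [0, 0, -0.08], [0, 0, 0]], [1, [0, 0, -0.09], [0, 0, 0]], [1, [0, 0, -0.096], [0, 0, 0]], [1, [0, 0, -0.1], [0, 0, 0]], [1, [0, 0, -0.104], [0, 0, 0]], [1, [0, 0, -0.104], [0, 0, 0]]]}}

```text
t: 35.83
tool_pos: [0.526, -0.3035, 0.1285]
tool_rot: [3.141, -0.002, 0.002]
contact_force: [-0.9, 1.0, -1.8]
opening: 0.0208
grip_force: 70.2
```

```bash
python3 -c "
from h import *
state()"
```

```text
t35.83 tcp [ 0.526  -0.3035  0.1285] yaxis deg -90.1 z [ 0.0012 -0.0007 -1.    ] F [-0.8685  0.9959 -1.778 ] op 0.0208 grip 70.2 q [-0.6458  0.0937  1.7464  0.0001  1.3001  0.9261]
```

Emit:
{"method": "jog_arm", "body": {"deltas": [[1, [0, 0, -0.002], [0, 0, 0]], [-1, [0, 0, -0.002], [0, 0, 0]], [-1, [0, 0, -0.002], [0, 0, 0]], [-1, [0, 0, -0.002], [0, 0, 0]], [-1, [0, 0, -0.002], [0, 0, 0]], [-1, [0, 0, -0.002], [0, 0, 0]], [-1, [0, 0, 0.05], [0, 0, 0]], [-1, [0, 0, 0.15], [0, 0, 0]], [-1, [0, 0, 0.25], [0, 0, 0]], [-1, [0, 0, 0.35], [0, 0, 0]], [-1, [0, 0, 0.45], [0, 0, 0]], [-1, [0, 0, 0.5], [0, 0, 0]]]}}

```text
t: 36.83
tool_pos: [0.5267, -0.3041, 0.3346]
tool_rot: [3.136, -0.002, 0.011]
contact_force: [0.2, -0.3, 0.1]
opening: 0.0856
grip_force: 0.0
```

Emit:
{"method": "jog_arm", "body": {"deltas": [[-1, [0, 0, 0], [0, 0, 0.03]], [-1, [-0.05, 0.08, 0], [0, 0, 0.07]], [-1, [-0.1, 0.16, 0], [0, 0, 0.11]], [-1, [-0.15, 0.25, 0], [0, 0, 0.15]], [-1, [-0.2, 0.34, 0], [0, 0, 0.19]], [-1, [-0.24, 0.417, 0], [0, 0, 0.23]], [-1, [-0.24, 0.417, 0], [0, 0, 0.27]], [-1, [-0.24, 0.417, 0], [0, 0, 0.3]], [-1, [-0.24, 0.417, -0.02], [0, 0, 0.33]], [-1, [-0.24, 0.417, -0.05], [0, 0, 0.356]], [-1, [-0.24, 0.417, -0.1], [0, 0, 0.356]], [-1, [-0.24, 0.417, -0.1], [0, 0, 0.356]]]}}

```text
t: 37.83
tool_pos: [0.4281, -0.1357, 0.2838]
tool_rot: [-2.66, -1.662, 0.005]
contact_force: [-0.8, -0.4, -1.6]
opening: 0.0852
grip_force: 0.0
```

```bash
python3 chk.py e tall knob; python3 -c "
from h import *
c=ctrl.get_calibration('wrist');im=ctrl.get_image('wrist');cv2.imwrite('pics/w8.png',im[:,:,::-1])
print(proj(c,[[.4302,-.1367,.182]]))
S=cv2.imread('pics/scene_e.png')
a=cv2.resize(S[180:380,110:310],(400,400)); b=cv2.resize(im[:,:,::-1],(400,300));z=np.zeros((400,400,3),np.uint8);z[:300]=b
cv2.imwrite('pics/v4.png',np.hstack([a,z]))"
```

```text
tall scene shift 0 0 score 0.98
knob scene shift 0 0 score 1.00
tall side shift 0 0 score 0.76
knob side shift 0 0 score 1.00
t37.93 tcp [ 0.4292 -0.1363  0.2872] yaxis deg -26.0 z [-0.0014  0.0007 -1.    ] F [0.4778 0.6992 0.4405] op 0.0851 grip 0.0 q [-0.473  -0.4092  1.9257 -0.      1.6266 -0.0191]
[[317.7484 243.3698]]
```

View pics/v4.png

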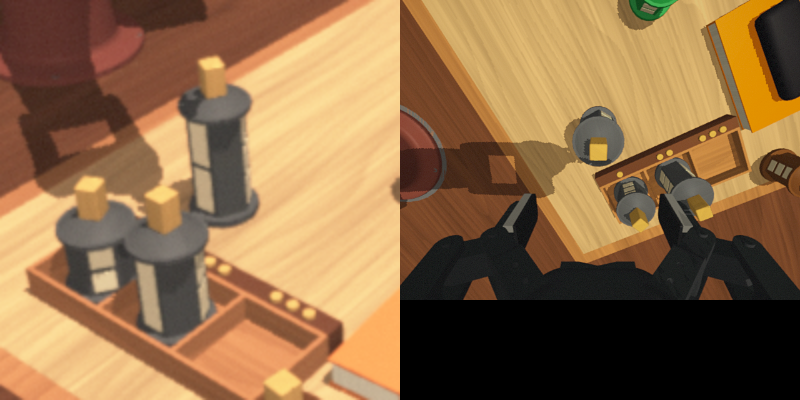

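Emit:
{"method": "jog_arm", "body": {"deltas": [[-1, [0.003, -0.001, -0.09], [0, 0, 0]], [-1, [0.003, -0.001, -0.18], [0, 0, 0]], [-1, [0.003, -0.001, -0.27], [0, 0, 0]], [-1, [0.003, -0.001, -0.32], [0, 0, 0]], [-1, [0.003, -0.001, -0.335], [0, 0, 0]], [-1, [0.003, -0.001, -0.335], [0, 0, 0]], [1, [0.003, -0.001, -0.335], [0, 0, 0]], [1, [0.003, -0.001, -0.335], [0, 0, 0]], [1, [0.003, -0.001, -0.335], [0, 0, 0]], [1, [0.003, -0.001, -0.335], [0, 0, 0]], [1, [0.003, -0.001, -0.335], [0, 0, 0]], [1, [0.003, -0.001, -0.335], [0, 0, 0]]], "squeeze": 70}}

```text
t: 38.98
tool_pos: [0.4311, -0.137, 0.1548]
tool_rot: [2.663, 1.665, 0.001]
contact_force: [-2.0, 0.8, 5.1]
opening: 0.0207
grip_force: 69.6
```

Emit:
{"method": "jog_arm", "body": {"deltas": [[1, [0, 0, 0], [0, 0, 0]], [1, [0, 0, 0], [0, 0, 0]], [1, [0, 0, 0.04], [0, 0, 0]], [1, [0, 0, 0.1], [0, 0, 0]], [1, [0, 0, 0.2], [0, 0, 0]], [1, [0, 0, 0.3], [0, 0, 0]], [1, [0, 0, 0.4], [0, 0, 0]], [1, [0, 0, 0.4], [0, 0, 0]], [1, [0, 0, 0.4], [0, 0, 0]]]}}

```text
t: 39.73
tool_pos: [0.4316, -0.1373, 0.3159]
tool_rot: [2.661, 1.663, 0.004]
contact_force: [-0.4, -0.9, -4.2]
opening: 0.0208
grip_force: 69.1
```

```bash
python3 -c "
from h import *
state()"
```

```text
t39.73 tcp [ 0.4316 -0.1373  0.3159] yaxis deg -26.0 z [ 0.0042 -0.0022 -1.    ] F [-0.4192 -0.922  -4.169 ] op 0.0208 grip 69.1 q [-0.4725 -0.4125  1.8816 -0.      1.6678 -0.0189]
```

Emit:
{"method": "jog_arm", "body": {"deltas": [[1, [0.04, 0.05, 0], [0, 0, -0.03]], [1, [0.09, 0.12, 0], [0, 0, -0.07]], [1, [0.14, 0.19, 0], [0, 0, -0.11]], [1, [0.2, 0.27, 0], [0, 0, -0.15]], [1, [0.26, 0.35, 0], [0, 0, -0.19]], [1, [0.32, 0.43, 0], [0, 0, -0.23]], [1, [0.38, 0.52, 0], [0, 0, -0.27]], [1, [0.44, 0.6, 0], [0, 0, -0.31]], [1, [0.48, 0.66, 0], [0, 0, -0.34]], [1, [0.511, 0.7, 0], [0, 0, -0.37]], [1, [0.511, 0.7, -0.02], [0, 0, -0.394]], [1, [0.511, 0.7, -0.05], [0, 0, -0.394]]]}}

```text
t: 40.73
tool_pos: [0.6348, 0.1444, 0.2901]
tool_rot: [3.135, -0.188, -0.006]
contact_force: [0.7, -0.2, -3.2]
opening: 0.0209
grip_force: 69.4
```

Emit:
{"method": "jog_arm", "body": {"deltas": [[1, [0, 0, -0.05], [0, 0, 0]], [1, [0, 0, -0.11], [0, 0, 0]], [1, [0, 0, -0.16], [0, 0, 0]], [1, [0, 0, -0.19], [0, 0, 0]], [1, [0, 0, -0.2], [0, 0, 0]], [1, [0, 0, -0.2], [0, 0, 0]], [1, [0, 0, -0.2], [0, 0, 0]]]}}

```text
t: 41.32
tool_pos: [0.6352, 0.1429, 0.2139]
tool_rot: [3.136, -0.189, 0.0]
contact_force: [0.6, 0.8, -3.4]
opening: 0.0211
grip_force: 69.3
```

```bash
python3 face.py -180 .182 .1548;  python3 - <<'E'
from h import *
ref=cv2.imread("pics/scene_e.png"); im=ctrl.get_image("scene")[:,:,::-1]; cv2.imwrite("pics/scene_f.png",im)
for x,y in [(154,300),(192,310)]:
    r=cv2.matchTemplate(im[y-50:y+50,x-50:x+50].copy(),ref[y-20:y+20,x-16:x+16],cv2.TM_CCOEFF_NORMED);print(cv2.minMaxLoc(r))
E
```

```text
face 1 lens in face [ 0.1096 -0.0011  0.0009] face in lens [ 0.1096 -0.0011] err yaw 0.0
face 2 lens in face [-0.0977 -0.1186  0.0009] face in lens [ 0.1516 -0.0253] err yaw 120.0
face 3 lens in face [-0.0958  0.1197  0.0009] face in lens [0.1515 0.0232] err yaw -120.0
t41.32 tcp [0.6352 0.1429 0.2139] yaxis deg -96.9 z [ 0.0003 -0.     -1.    ] F [ 0.5585  0.7846 -3.4398] op 0.0211 grip 69.3 q [ 0.1071  0.1237  1.5666 -0.0001  1.451   1.7982]
(-0.540772557258606, 0.9047960042953491, (11, 10), (29, 30))
(-0.4256936311721802, 0.9630812406539917, (60, 6), (34, 30))
```

```bash
python3 - <<'E'
from h import *
S=ctrl.get_calibration("scene");D=ctrl.get_calibration("side")
cv2.imwrite("pics/side_f.png",ctrl.get_image("side")[:,:,::-1])
# brass stem blobs near predicted stem centres
for n,X in {"small":(.4283,-.3028,.109),"med":(.5253,-.3032,.139)}.items():
    for cam,c in(("scene",S),("side",D)):
        u=proj(c,X)[0]
        for tag in "cdef":
            im=cv2.imread(f"pics/{cam}_{tag}.png"); x,y=u.round().astype(int); s=im[y-22:y+22,x-22:x+22]
            h=cv2.cvtColor(s,cv2.COLOR_BGR2HSV); m=cv2.inRange(h,(14,110,150),(26,255,255))
            k,l,st,ce=cv2.connectedComponentsWithStats(m)
            b=[(st[i,4],(ce[i]-22).round(1).tolist()) for i in range(1,k) if st[i,4]>25]
            print(n,cam,tag,u.round(0),b)
E
```

```text
small scene c [156. 278.] [(np.int32(724), [-0.1, -3.2])]
small scene d [156. 278.] [(np.int32(470), [-0.8, -4.2]), (np.int32(31), [-19.9, 14.4])]
small scene e [156. 278.] [(np.int32(539), [-3.4, 1.3])]
small scene f [156. 278.] [(np.int32(745), [0.6, -5.5]), (np.int32(30), [18.8, 4.5])]
small side c [408. 159.] [(np.int32(57), [0.9, -5.5]), (np.int32(78), [-0.5, 8.7]), (np.int32(31), [17.7, 18.4])]
small side d [408. 159.] [(np.int32(73), [-0.4, 8.7]), (np.int32(32), [17.6, 18.5])]
small side e [408. 159.] [(np.int32(55), [1.1, -5.5]), (np.int32(75), [-0.6, 8.6]), (np.int32(30), [17.8, 18.4])]
small side f [408. 159.] [(np.int32(63), [5.0, -6.4])]
med scene c [190. 283.] [(np.int32(177), [-12.1, -16.6]), (np.int32(457), [5.3, 1.0])]
med scene d [190. 283.] [(np.int32(54), [-18.8, -14.6]), (np.int32(146), [1.9, -14.6])]
med scene e [190. 283.] [(np.int32(602), [0.2, -3.7])]
med scene f [190. 283.] [(np.int32(206), [-12.7, -16.4]), (np.int32(635), [4.0, -2.4])]
med side c [369. 145.] []
med side d [369. 145.] []
med side e [369. 145.] [(np.int32(52), [0.4, -5.6])]
med side f [369. 145.] [(np.int32(57), [0.4, -5.6])]
```

```bash
python3 - <<'E'
from h import *
S=ctrl.get_calibration("scene");D=ctrl.get_calibration("side")
def sub(a,b,x,y,w,h,m=14):
    r=cv2.matchTemplate(b[y-h-m:y+h+m,x-w-m:x+w+m].copy(),a[y-h:y+h,x-w:x+w],cv2.TM_CCOEFF_NORMED);_,v,_,l=cv2.minMaxLoc(r)
    return np.array(l)-m,round(v,3)
I=lambda n:cv2.imread(f"pics/{n}.png")
X0=np.array([.4283,-.3028,.109])
for tag in "ce":
    print(tag,"stem scene",sub(I("scene_"+tag),I("scene_f"),157,273,7,12),"body scene",sub(I("scene_"+tag),I("scene_f"),154,310,18,22),"stem side",sub(I("side_"+tag),I("side_f"),409,153,7,6))
def sol(ds,dd):
    u=proj(S,X0)[0]+ds; v=proj(D,X0)[0]+dd; X,e=tri([(S,u),(D,v)]); print("move",X-X0,e)
sol(np.array([-5,0]),np.array([4,-.9]))
E
```

```text
c stem scene (array([-7,  1]), 0.885) body scene (array([-4, -1]), 0.834) stem side (array([ 4, -1]), 0.995)
e stem scene (array([-9, -1]), 0.484) body scene (array([-4, -1]), 0.838) stem side (array([ 4, -1]), 0.995)
move [-0.0089 -0.0053 -0.0001] [np.float64(0.45494493672470476), np.float64(0.34908819825713816)]
```

Emit:
{"method": "jog_arm", "body": {"deltas": [[1, [0, 0, 0], [0, 0, 0]], [1, [0, 0, 0], [0, 0, 0]], [1, [0, 0, 0], [0, 0, 0]], [1, [0, 0, 0], [0, 0, 0]], [1, [0, 0, 0], [0, 0, 0]], [1, [0, 0, 0], [0, 0, 0]], [1, [0, 0, 0], [0, 0, 0]], [1, [0, 0, 0], [0, 0, 0]], [1, [0, 0, 0], [0, 0, 0]], [1, [0, 0, 0], [0, 0, 0]], [1, [0, 0, 0], [0, 0, 0]], [1, [0, 0, 0], [0, 0, 0]]]}}

```text
t: 42.42
tool_pos: [0.6351, 0.1432, 0.2137]
tool_rot: [3.136, -0.189, -0.0]
contact_force: [0.7, -1.1, -3.7]
opening: 0.021
grip_force: 69.3
```

Emit:
{"method": "jog_arm", "body": {"deltas": [[1, [0, 0, 0], [0, 0, 0.02]], [1, [0, 0, 0], [0, 0, 0.05]], [1, [0, 0, 0], [0, 0, 0.08]], [1, [0, 0, 0], [0, 0, 0.12]], [1, [0, 0, 0], [0, 0, 0.16]], [1, [0, 0, 0], [0, 0, 0.2]], [1, [0, 0, 0], [0, 0, 0.24]], [1, [0, 0, 0], [0, 0, 0.28]], [1, [0, 0, 0], [0, 0, 0.31]], [1, [0, 0, 0], [0, 0, 0.333]]]}}

```text
t: 43.25
tool_pos: [0.6351, 0.1432, 0.2137]
tool_rot: [-2.808, -1.409, -0.0]
contact_force: [1.1, -0.2, -2.4]
opening: 0.0205
grip_force: 69.3
```

Emit:
{"method": "jog_arm", "body": {"deltas": [[1, [0, 0, 0], [0, 0, 0.03]], [1, [0, 0, 0], [0, 0, 0.06]], [1, [0, 0, 0], [0, 0, 0.1]], [1, [0, 0, 0], [0, 0, 0.14]], [1, [0, 0, 0], [0, 0, 0.18]], [1, [0, 0, 0], [0, 0, 0.22]], [1, [0, 0, 0], [0, 0, 0.26]], [1, [0, 0, 0], [0, 0, 0.3]], [1, [0, 0, 0], [0, 0, 0.333]]]}}

```text
t: 44.0
tool_pos: [0.6351, 0.1432, 0.2137]
tool_rot: [-1.727, -2.624, 0.0]
contact_force: [0.4, 0.1, -3.3]
opening: 0.0213
grip_force: 69.3
```

Emit:
{"method": "jog_arm", "body": {"deltas": [[1, [0, 0, 0], [0, 0, 0.03]], [1, [0, 0, 0], [0, 0, 0.06]], [1, [0, 0, 0], [0, 0, 0.1]], [1, [0, 0, 0], [0, 0, 0.14]], [1, [0, 0, 0], [0, 0, 0.18]], [1, [0, 0, 0], [0, 0, 0.22]], [1, [0, 0, 0], [0, 0, 0.26]], [1, [0, 0, 0], [0, 0, 0.3]], [1, [0, 0, 0], [0, 0, 0.333]]]}}

```text
t: 44.75
tool_pos: [0.6351, 0.1432, 0.2137]
tool_rot: [-0.185, -3.136, -0.0]
contact_force: [0.2, 0.7, -3.9]
opening: 0.0209
grip_force: 69.3
```

Emit:
{"method": "jog_arm", "body": {"deltas": [[1, [0, 0, 0], [0, 0, 0.03]], [1, [0, 0, 0], [0, 0, 0.06]], [1, [0, 0, 0], [0, 0, 0.1]], [1, [0, 0, 0], [0, 0, 0.14]], [1, [0, 0, 0], [0, 0, 0.18]], [1, [0, 0, 0], [0, 0, 0.22]], [1, [0, 0, 0], [0, 0, 0.26]], [1, [0, 0, 0], [0, 0, 0.3]], [1, [0, 0, 0], [0, 0, 0.333]]]}}

```text
t: 45.5
tool_pos: [0.6351, 0.1432, 0.2137]
tool_rot: [1.406, -2.809, 0.0]
contact_force: [-0.9, 0.9, -3.3]
opening: 0.0212
grip_force: 69.3
```

Emit:
{"method": "jog_arm", "body": {"deltas": [[1, [0, 0, 0], [0, 0, 0]], [1, [0, 0, 0], [0, 0, 0]], [1, [0, 0, 0], [0, 0, 0]], [1, [0, 0, 0], [0, 0, 0]], [1, [0, 0, 0], [0, 0, 0]], [1, [0, 0, 0], [0, 0, 0]], [1, [0, 0, 0], [0, 0, 0]], [1, [0, 0, 0], [0, 0, 0]], [1, [0, 0, 0], [0, 0, 0]], [1, [0, 0, 0], [0, 0, 0]], [1, [0, 0, 0], [0, 0, 0]], [1, [0, 0, 0], [0, 0, 0]]]}}

```text
t: 46.5
tool_pos: [0.6351, 0.1432, 0.2137]
tool_rot: [-1.398, 2.813, -0.0]
contact_force: [0.1, -0.7, -3.7]
opening: 0.0208
grip_force: 69.3
```

```bash
python3 face.py -180 .182 .1548
```

```text
face 1 lens in face [-0.0961  0.1192  0.0011] face in lens [0.1514 0.023 ] err yaw -120.3
face 2 lens in face [ 0.1093 -0.0006  0.0011] face in lens [ 0.1093 -0.0011] err yaw -0.3
face 3 lens in face [-0.0971 -0.1186  0.0011] face in lens [ 0.1512 -0.0255] err yaw 119.7
t46.50 tcp [0.6351 0.1432 0.2137] yaxis deg 142.8 z [ 0.  0. -1.] F [ 0.137  -0.7378 -3.6716] op 0.0208 grip 69.3 q [ 0.1075  0.124   1.5666  0.      1.451  -2.3857]
```

Emit:
{"method": "jog_arm", "body": {"deltas": [[1, [0, 0, 0], [0, 0, -0.02]], [1, [0, 0, 0], [0, 0, -0.05]], [1, [0, 0, 0], [0, 0, -0.08]], [1, [0, 0, 0], [0, 0, -0.12]], [1, [0, 0, 0], [0, 0, -0.16]], [1, [0, 0, 0], [0, 0, -0.2]], [1, [0, 0, 0], [0, 0, -0.24]], [1, [0, 0, 0], [0, 0, -0.27]], [1, [0, 0, 0], [0, 0, -0.3]], [1, [0, 0, 0], [0, 0, -0.333]]]}}

```text
t: 47.33
tool_pos: [0.6351, 0.1432, 0.2137]
tool_rot: [-0.202, -3.135, -0.0]
contact_force: [0.0, -0.4, -3.0]
opening: 0.0208
grip_force: 69.2
```

Emit:
{"method": "jog_arm", "body": {"deltas": [[1, [0, 0, 0], [0, 0, -0.03]], [1, [0, 0, 0], [0, 0, -0.06]], [1, [0, 0, 0], [0, 0, -0.1]], [1, [0, 0, 0], [0, 0, -0.14]], [1, [0, 0, 0], [0, 0, -0.18]], [1, [0, 0, 0], [0, 0, -0.22]], [1, [0, 0, 0], [0, 0, -0.26]], [1, [0, 0, 0], [0, 0, -0.29]], [1, [0, 0, 0], [0, 0, -0.32]], [1, [0, 0, 0], [0, 0, -0.333]]]}}

```text
t: 48.17
tool_pos: [0.6352, 0.1432, 0.2137]
tool_rot: [-1.74, -2.616, -0.0]
contact_force: [-0.6, -0.7, -3.2]
opening: 0.0207
grip_force: 69.2
```

Emit:
{"method": "jog_arm", "body": {"deltas": [[1, [0, 0, 0], [0, 0, 0]], [1, [0, 0, 0], [0, 0, 0]], [1, [0, 0, 0], [0, 0, 0]], [1, [0, 0, 0], [0, 0, 0]], [1, [0, 0, 0], [0, 0, 0]], [1, [0, 0, 0], [0, 0, 0]], [1, [0, 0, 0], [0, 0, 0]], [1, [0, 0, 0], [0, 0, 0]], [1, [0, 0, 0], [0, 0, 0]], [1, [0, 0, 0], [0, 0, 0]], [1, [0, 0, 0], [0, 0, 0]], [1, [0, 0, 0], [0, 0, 0]]]}}

```text
t: 49.17
tool_pos: [0.6352, 0.1432, 0.2137]
tool_rot: [1.735, 2.619, 0.0]
contact_force: [0.2, -0.3, -2.9]
opening: 0.0214
grip_force: 69.3
```

```bash
python3 face.py -180 .182 .1548
```

```text
face 1 lens in face [-0.0974 -0.1184  0.0011] face in lens [ 0.1512 -0.0254] err yaw 119.9
face 2 lens in face [-0.0959  0.1193  0.0011] face in lens [0.1513 0.0231] err yaw -120.1
face 3 lens in face [ 0.1093 -0.0008  0.0011] face in lens [ 0.1093 -0.0011] err yaw -0.1
t49.17 tcp [0.6352 0.1432 0.2137] yaxis deg 23.0 z [ 0.0001 -0.     -1.    ] F [ 0.1741 -0.3237 -2.9438] op 0.0214 grip 69.3 q [ 0.1075  0.124   1.5666 -0.      1.4509 -0.2935]
```

Emit:
{"method": "jog_arm", "body": {"deltas": [[1, [0, 0, 0.06], [0, 0, 0]], [1, [0, 0, 0.15], [0, 0, 0]], [1, [0, 0, 0.24], [0, 0, 0]], [1, [0, -0.04, 0.32], [0, 0, 0]], [1, [0, -0.12, 0.35], [0, 0, 0]], [1, [0, -0.2, 0.35], [0, 0, 0]], [1, [-0.01, -0.29, 0.35], [0, 0, 0]], [1, [-0.01, -0.38, 0.35], [0, 0, 0]], [1, [-0.02, -0.47, 0.35], [0, 0, 0]], [1, [-0.03, -0.56, 0.35], [0, 0, 0]], [1, [-0.032, -0.64, 0.35], [0, 0, 0]], [1, [-0.032, -0.7, 0.35], [0, 0, 0]]]}}

```text
t: 50.17
tool_pos: [0.6217, -0.1397, 0.3538]
tool_rot: [1.737, 2.617, -0.001]
contact_force: [-0.3, 0.7, -3.4]
opening: 0.0204
grip_force: 69.5
```

```bash
python3 -c "
from h import *
state()"
```

```text
t50.17 tcp [ 0.6217 -0.1397  0.3538] yaxis deg 22.9 z [ 0.0001 -0.001  -1.    ] F [-0.3071  0.6899 -3.4029] op 0.0204 grip 69.5 q [-0.3373  0.038   1.427  -0.0009  1.6762 -0.7363]
```

Emit:
{"method": "jog_arm", "body": {"deltas": [[1, [0, -0.08, 0], [0, 0, 0]], [1, [0, -0.17, 0], [0, 0, 0]], [1, [0, -0.26, 0], [0, 0, 0]], [1, [0, -0.35, 0], [0, 0, 0]], [1, [0, -0.417, 0], [0, 0, 0]], [1, [0, -0.417, -0.08], [0, 0, 0]], [1, [0, -0.417, -0.17], [0, 0, 0]], [1, [0, -0.417, -0.26], [0, 0, 0]], [1, [0, -0.417, -0.34], [0, 0, 0]], [1, [0, -0.417, -0.38], [0, 0, 0]], [1, [0, -0.417, -0.38], [0, 0, 0]], [1, [0, -0.417, -0.38], [0, 0, 0]]]}}

```text
t: 51.17
tool_pos: [0.6218, -0.3033, 0.2004]
tool_rot: [-1.733, -2.617, 0.0]
contact_force: [-0.2, -0.1, -2.1]
opening: 0.0208
grip_force: 69.5
```

Emit:
{"method": "jog_arm", "body": {"deltas": [[1, [0, 0, -0.03], [0, 0, 0]], [1, [0, 0, -0.06], [0, 0, 0]], [1, [0, 0, -0.08], [0, 0, 0]], [1, [0, 0, -0.09], [0, 0, 0]], [1, [0, 0, -0.098], [0, 0, 0]], [1, [0, 0, -0.102], [0, 0, 0]], [1, [0, 0, -0.102], [0, 0, 0]]]}}

```text
t: 51.75
tool_pos: [0.6224, -0.3036, 0.1608]
tool_rot: [-1.735, -2.619, 0.0]
contact_force: [-0.0, -0.9, -3.3]
opening: 0.0209
grip_force: 69.7
```

```bash
python3 -c "
from h import *
state()"
```

```text
t51.75 tcp [ 0.6224 -0.3036  0.1608] yaxis deg 23.0 z [-0. -0. -1.] F [-0.0418 -0.8564 -3.2643] op 0.0209 grip 69.7 q [-0.5612  0.2561  1.5064 -0.      1.3791 -0.9622]
```

Emit:
{"method": "jog_arm", "body": {"deltas": [[1, [0, 0, -0.004], [0, 0, 0]], [-1, [0, 0, -0.004], [0, 0, 0]], [-1, [0, 0, -0.004], [0, 0, 0]], [-1, [0, 0, -0.004], [0, 0, 0]], [-1, [0, 0, -0.004], [0, 0, 0]], [-1, [0, 0, -0.004], [0, 0, 0]], [-1, [0, 0, 0.05], [0, 0, 0]], [-1, [0, 0, 0.15], [0, 0, 0]], [-1, [0, 0, 0.25], [0, 0, 0]], [-1, [0, 0, 0.35], [0, 0, 0]], [-1, [0, 0, 0.45], [0, 0, 0]], [-1, [0, 0, 0.55], [0, 0, 0]]]}}

```text
t: 52.75
tool_pos: [0.6221, -0.3034, 0.3833]
tool_rot: [1.734, 2.619, 0.0]
contact_force: [0.6, -0.2, 0.3]
opening: 0.0856
grip_force: 0.0
```

Emit:
{"method": "jog_arm", "body": {"deltas": [[-1, [-0.06, -0.05, 0.05], [0, 0, 0]], [-1, [-0.12, -0.1, 0.1], [0, 0, 0]], [-1, [-0.18, -0.15, 0.12], [0, 0, 0]], [-1, [-0.23, -0.15, 0.12], [0, 0, 0]], [-1, [-0.23, -0.15, 0.12], [0, 0, 0]], [-1, [-0.23, -0.15, 0.12], [0, 0, 0]], [-1, [-0.23, -0.15, 0.12], [0, 0, 0]]]}}

```text
t: 53.33
tool_pos: [0.5306, -0.3634, 0.4286]
tool_rot: [-1.734, -2.619, -0.001]
contact_force: [0.8, -0.1, 0.5]
opening: 0.0856
grip_force: 0.0
```

```bash
python3 - <<'E'
from h import *
import pickle
state()
c=ctrl.get_calibration('wrist');im=ctrl.get_image('wrist')[:,:,::-1].copy();cv2.imwrite('pics/w9.png',im);pickle.dump(c,open('w9.pkl','wb'))
for cam in("scene","side"): cv2.imwrite(f"pics/{cam}_g.png",ctrl.get_image(cam)[:,:,::-1])
h=cv2.cvtColor(im,cv2.COLOR_BGR2HSV)
for n,X in {"small":(.4283,-.3028,.127),"med":(.5253,-.3032,.157),"tall":(.6223,-.3036,.187)}.items():
    u=proj(c,X)[0];x,y=u.round().astype(int);x0,y0=max(x-32,0),max(y-32,0);s=h[y0:y+32,x0:x+32]
    for lo in((18,110,185),(14,110,110)):
        m=cv2.inRange(s,lo,(32,255,255));k,l,st,ce=cv2.connectedComponentsWithStats(m)
        print(n,u.round(1),lo,[(int(st[i,4]),(ce[i]+[x0,y0]-u).round(1).tolist(),"->xy",onplane(c,ce[i]+[x0,y0],X[2]).round(4).tolist()) for i in range(1,k) if st[i,4]>60])
E
```

```text
t53.33 tcp [ 0.5306 -0.3634  0.4286] yaxis deg 23.0 z [ 0.0001  0.0003 -1.    ] F [ 0.786  -0.0606  0.5052] op 0.0856 grip 0.0 q [-0.7162  0.0542  1.289   0.0003  1.7985 -1.1174]
small [258.4 119.2] (18, 110, 185) [(215, [-27.1, -24.3], '->xy', [0.3889, -0.2897]), (326, [-9.0, 3.5], '->xy', [0.4195, -0.311])]
small [258.4 119.2] (14, 110, 110) [(1366, [0.1, -8.8], '->xy', [0.4249, -0.2933]), (421, [-7.7, 3.5], '->xy', [0.421, -0.3103])]
med [331.4 152.9] (18, 110, 185) [(349, [1.9, -0.3], '->xy', [0.5272, -0.302]), (189, [-22.8, 27.4], '->xy', [0.5129, -0.3435])]
med [331.4 152.9] (14, 110, 110) [(1249, [-5.6, 4.6], '->xy', [0.5213, -0.3106]), (378, [1.6, -0.5], '->xy', [0.5268, -0.302])]
tall [410.5 189.4] (18, 110, 185) [(1109, [13.9, 12.2], '->xy', [0.6437, -0.3098]), (358, [-0.4, 3.5], '->xy', [0.6238, -0.3073])]
tall [410.5 189.4] (14, 110, 110) [(135, [15.1, -28.5], '->xy', [0.6228, -0.2692]), (1167, [13.6, 12.2], '->xy', [0.6434, -0.3099]), (541, [-3.5, 1.5], '->xy', [0.6195, -0.3066])]
```

```bash
python3 - <<'E'
from h import *
import pickle
S=ctrl.get_calibration("scene");D=ctrl.get_calibration("side");c=pickle.load(open("w9.pkl","rb"))
a,b=cv2.imread("pics/scene0.png"),cv2.imread("pics/scene_g.png")
for n,x,y,w in [("knob",376,187,10),("case",346,335,26),("book",310,365,16),("pot",421,287,20)]:
    r=cv2.matchTemplate(b[y-w-15:y+w+15,x-w-15:x+w+15].copy(),a[y-w:y+w,x-w:x+w],cv2.TM_CCOEFF_NORMED);_,v,_,l=cv2.minMaxLoc(r);print(n,np.array(l)-15,round(v,3))
f,g=cv2.imread("pics/side_f.png"),cv2.imread("pics/side_g.png")
# small stem blob side: find top-face centre via blob bbox
for tag in "fg":
    im=cv2.imread(f"pics/side_{tag}.png")[130:165,395:430];m=cv2.inRange(cv2.cvtColor(im,cv2.COLOR_BGR2HSV),(14,100,110),(28,255,255))
    k,l,st,ce=cv2.connectedComponentsWithStats(m);print(tag,[(st[i].tolist(),(ce[i]+[395,130]).round(1).tolist()) for i in range(1,k) if st[i,4]>40])
for X in [(.4195,-.311,.127),(.4195,-.311,.109)]: print("pred side",proj(D,X)[0])
E
```

```text
knob [0 0] 0.997
case [0 0] 0.995
book [0 0] 0.999
pot [0 0] 0.996
f [([11, 19, 14, 16, 178], [412.6, 157.0])]
g [([12, 19, 13, 16, 176], [412.6, 157.0])]
pred side [412.2994 151.6017]
pred side [411.522  158.0907]
```

```bash
python3 -c "
from station import ctrl
print(ctrl.finish_job())"
```

```text
the job is handed in; nothing more can be done
None
```

I handed the job in at about 53 s: the knob was twisted to its stop and sprang back, all three lanterns were shown 1-2-3, smallest to tallest, and each stands in its own pocket, though the small one was knocked to about 12 mm off centre (limit 16 mm) and I left it there; the judge returned no verdict.

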